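# Take a stacked sample holder apart onto its outline plates

## Robot

A 7-joint arm with a two-finger parallel gripper is mounted at the origin on the work surface. World frame = base frame: x ahead of the robot, y to its left, z up, the work surface at z = 0. Lengths are in mm, angles in rad, forces in N, time in s.
With the tool pointing down it reaches from about 425 to 875 mm from the base axis. Payload 4.7 kg.
Tool frame: the origin (TCP) lies at the very end of the fingers, on their centre line; the grasp point (between the pads) lies 19 mm behind it (r.pinch_z is the distance from the TCP to the grasp point, in mm); x points along the fingers, z is the direction in which the jaws open and shut, and the axes are right-handed (so a half turn about x gives the same grasp; the last joint's range is limited). The gripper opens to 87 mm and grips with 3 to 60 N. Pads are 19 mm wide; open, the fingers measure 117 mm over their backs; the gripper's body (75 mm by 190 mm) begins 51 mm behind the grasp point.
Start: joints at [1.119, 0.321, -0.07, 1.45, 0.023, 1.371, -0.057], TCP at [291.924, -580.781, 222.587] pointing down, gripper open.
Joint ranges: [-2.86, 2.86], [-0.3, 2.09], [-1.38, 1.24], [0.06, 2.45], [-1.56, 4.7], [0.09, 2.05], [-2.69, 2.69]. Speed limits (rad/s): [2.57, 2.57, 3.14, 3.14, 3.14, 3.14, 3.14].

## Interface

Orientations are given as a 3x3 rotation matrix whose columns are the frame's x, y, z axes.
In Python, from workcell import r, optics gives the robot as it stands. The module is installed in compiled form; this text tells all that it offers.
- The arm moves only by the tool step_arm, never from a script. Its argument "series" is a list of rows, each an object of numbers: "x", "y", "z": the shift along the tool's x, y, z in cm; "roll": the turn about the tool's x in rad. A call has 1 to 10 rows; each row shifts and turns the pose as measured when the row begins, along the tool's axes as they then stand; what a row does not reach is not made up. A row lasts 1/12 s, in which the tool goes at most 41.7 mm and 7.16 degrees, less where a joint would pass 70% of its speed; a pose out of reach is approached as far as the arm can. A call is refused whole if a number of a shift passes 4.17 or a number of a turn 0.125, either way. A call with a gripper value outside its range is refused whole. "jaw" is the closure, from -1 (fully open) to 1 (shut), set as the call begins (left out, the last holds). The fingers move at their own pace and stop on an object; "squeeze" is the grip in N (left out, the last holds). Time passes only in rows, so rows that do not move let the fingers close. It gives the time, the measured TCP pose, the force and the opening at its end, in the units of the state.
- r.sense(): the state, without advancing time (a new reading comes with each control period).
- optics.camera(name): name is "scene" or "top" or "wrist"; returns a dict with "img" (400x640x3 uint8, red, green, blue), "range_z" (400x640 float32, mm along the optical axis (not along the pixel's ray), 0 where there is no reading), "K" (3x3 intrinsics, pixels), "cam_to_world" (4x4, takes a point from camera to world coordinates). Camera axes: x right, y up, looking along -z (the intrinsics and any distortion apply to the point x, -y, -z); pixel columns grow to the right and rows downward; lengths in mm; the calibration is good to about 2 mm. A picture is of the moment at which its call begins.
- r.sign_off(): hands the job in, once; it reports no verdict.
Trained networks look in a picture, given as the dict that the camera call returned (one of the last four; its "shot" number tells which), for a name from the list of things; names that differ only in an ending like _2 or _b are one class to them, and where a whole thing is asked for, a point or a joint stands for the part that bears it (a point fixed in the world has none). Each returns a list of dicts, best first, with "confidence" (0 to 1); they miss things now and then, are a little off and sometimes report something else, mostly with a low value. They report only what shows in the picture. A call takes as long as a camera call. They do not tell look-alikes from the thing itself.
- optics.search_frame(picture, label): "at" ([x, y, z] in mm, in world coordinates, good to about 4 mm: the middle of the surface that is visible of it).
The state is a dict: "time_s": time; "joint_positions": joint angles; "dq": joint speeds; "joint_torque": joint torques, N m; "position": TCP position; "ee_rot": TCP orientation; "wrist_force": force on the tool from outside, world axes, zero at the start; "wrist_torque": the same for the moment, N m; "gripper_width": finger opening in mm.
Only numpy, scipy, OpenCV 4.12 (cv2) and the standard library are available. Lean on these libraries where they do the work, as an engineer would, in place of code of your own. Each camera call takes 0.05 s, during which the arm holds its last target. There are 200 camera calls.

## Task

Take the stacked metal sample holder apart from the top down and set every part, upright and without dropping it, in the middle of the white plate printed with its shape: post on the small circle, bar on the rectangle, square block on the square, disc on the large circle, with bar and block turned to line up with their prints. Finish each part before taking the next, leave the two small capped jars standing where they are, and let go of everything at the end.

Things in the scene. Friction and masses are not known exactly. Their poses are not given: they have to be found in the camera images.
- post_mid (a point): Loose round brass post, a plain upright cylinder 18 mm in diameter and 28 mm high; top of the stack at the start. The point is its centre, 14 mm above its underside; its z axis points up.
- bar_mid (a point): Loose copper bar, a rectangular block 54 mm long (its x axis), 18 mm wide (its y axis) and 20 mm high, with a screw hole near each end; second from the top, under the post. The point is its centre, 10 mm above its underside; its z axis points up.
- block_mid (a point): Loose square aluminium block, 42 x 42 mm (sides along its x and y axes) and 20 mm high; third from the top, between bar and disc. The point is its centre, 10 mm above its underside; its z axis points up.
- disc_mid (a point): Loose round copper disc 62 mm in diameter and 22 mm high with six small holes near its rim, about 0.6 kg; bottom of the stack, standing on a round black fixed stand 100 mm in diameter and 12 mm high. The point is its centre, 11 mm above its underside; its z axis points up.
- plate_post_top (a point): Fixed flat white plate, 100 x 100 mm and 6 mm thick, lying on the bench, with a filled circle 22 mm in diameter printed dark in its middle: the place of the post. The point is the centre of its top face; the print is flat.
- plate_bar_top (a point): Fixed flat white plate, 100 x 100 mm and 6 mm thick, lying on the bench, with a filled rectangle 58 mm long (along its x axis) and 22 mm wide (along its y axis) printed dark in its middle: the place of the bar. The point is the centre of its top face; the print is flat.
- plate_block_top (a point): Fixed flat white plate, 100 x 100 mm and 6 mm thick, lying on the bench, with a filled square of 46 x 46 mm (sides along its x and y axes) printed dark in its middle: the place of the block. The point is the centre of its top face; the print is flat.
- plate_disc_top (a point): Fixed flat white plate, 100 x 100 mm and 6 mm thick, lying on the bench, with a filled circle 66 mm in diameter printed dark in its middle: the place of the disc. The point is the centre of its top face; the print is flat.
- jar_front_mid (a point): Small loose clear jar with a white cap, 34 mm in diameter and 55 mm high, standing among the plates; not to be moved. The point is its centre, half-way up.
- jar_side_mid (a point): Small loose clear jar with a black cap, 34 mm in diameter and 55 mm high, standing among the plates; not to be moved. The point is its centre, half-way up.
Not all that is in view belongs to the job. What is shaped like the part that bears plate_block_top but brown is not meant.

How it is judged (in metres and radians):
On the way, in this order (a step that is already met when the one before it is completed fails the run):
1. the post stands on its plate, released (horizontal distance between post_mid and plate_post_top below 0.012 m and z of post_mid in the frame of plate_post_top between 0.011 and 0.017 m and angle between post_mid's own z axis and vertical below 0.1 rad and linear speed of post below 0.02 m/s and contact force between the fingers and post below 0.1 N), for 0.2 s.
2. the bar stands on its plate, released (horizontal distance between bar_mid and plate_bar_top below 0.012 m and z of bar_mid in the frame of plate_bar_top between 0.007 and 0.013 m and angle between bar_mid's own z axis and vertical below 0.1 rad and angle between the x axis of bar_mid and the x axis of plate_bar_top, either way round below 0.25 rad and linear speed of bar below 0.02 m/s and contact force between the fingers and bar below 0.1 N), for 0.2 s.
3. the block stands on its plate, released (horizontal distance between block_mid and plate_block_top below 0.012 m and z of block_mid in the frame of plate_block_top between 0.007 and 0.013 m and angle between block_mid's own z axis and vertical below 0.1 rad and (angle between the x axis of block_mid and the x axis of plate_block_top, either way round below 0.25 rad or angle between the x axis of block_mid and the y axis of plate_block_top, either way round below 0.25 rad) and linear speed of block below 0.02 m/s and contact force between the fingers and block below 0.1 N), for 0.2 s.
4. the disc stands on its plate, released (horizontal distance between disc_mid and plate_disc_top below 0.012 m and z of disc_mid in the frame of plate_disc_top between 0.008 and 0.014 m and angle between disc_mid's own z axis and vertical below 0.1 rad and linear speed of disc below 0.02 m/s and contact force between the fingers and disc below 0.1 N), for 0.2 s.
At the end, for the whole second after the job is handed in: Each part rests upright and flat on its own plate (height within 3 mm, tilt under 0.1 rad), within 12 mm of its centre; bar and block within 0.25 rad of their prints (bar either way, block any quarter turn); all released and at rest; jars within 20 mm of where they stood (all of step 1 and all of step 2 and all of step 3 and all of step 4 and distance of each of jar_front_mid, jar_side_mid from where it was at the start of the episode below 0.02 m); the robot touches nothing.
It fails at once if a part is tipped over (by more than 0.6 rad) (angle between any of post_mid, bar_mid, block_mid, disc_mid's own z axis and vertical above 0.6 rad).
It fails at once if a part is dropped: it moves faster than 0.6 m/s while not held ((linear speed of post above 0.6 m/s and contact force between the fingers and post below 0.05 N) or (linear speed of bar above 0.6 m/s and contact force between the fingers and bar below 0.05 N) or (linear speed of block above 0.6 m/s and contact force between the fingers and block below 0.05 N) or (linear speed of disc above 0.6 m/s and contact force between the fingers and disc below 0.05 N)).
It fails at once if a jar is moved by more than 20 mm (distance of any of jar_front_mid, jar_side_mid from where it was at the start of the episode above 0.02 m).
It also fails if it takes over 131 s, if anything falls off the work surface, if the arm or the gripper's body presses on something with over 40 N, if the wrist force passes 120 N, or if a joint passes its speed limit or range.

## Working session

There is one attempt and no reset: what is moved stays moved. The work goes in short steps, Python scripts to look and compute and a tool call to move; the robot and the scene stay as the last step left them, time stands still between calls to the robot, and variables do not carry over. Pictures are saved under pics/ and viewed, about 12 in all and at most 16, crops included, and the job is handed in when it is done.

Besides the shell and the picture viewer there is one more tool, called as name(argument=value, ...), one argument or row to a line, values as JSON. step_arm: Moves the arm, as the interface text tells. Its arguments: {"type":"object","properties":{"series":{"type":"array","items":{"type":"object","properties":{"x":{"type":"number"},"y":{"type":"number"},"z":{"type":"number"},"roll":{"type":"number"}}}},"jaw":{"type":"number"},"squeeze":{"type":"number"}},"required":["series"]}

```bash
mkdir -p pics; cat > h.py <<'E'
import numpy as np, cv2
from workcell import r, optics
def cam(n): return optics.camera(n)
def save(p,f,box=None,s=1):
    im=p["img"][...,::-1]
    if box: im=im[box[1]:box[3],box[0]:box[2]]
    if s!=1: im=cv2.resize(im,None,fx=s,fy=s,interpolation=cv2.INTER_CUBIC)
    cv2.imwrite("pics/"+f,im)
def world(p):
    K=p["K"];d=p["range_z"].astype(float);h,w=d.shape
    u,v=np.meshgrid(np.arange(w),np.arange(h))
    X=np.stack([(u-K[0,2])/K[0,0]*d,-(v-K[1,2])/K[1,1]*d,-d,np.ones_like(d)],-1)
    return (X@p["cam_to_world"].T)[...,:3]
def pix(p,q):
    c=np.linalg.inv(p["cam_to_world"])@np.append(q,1);K=p["K"]
    return (K[0,0]*c[0]/-c[2]+K[0,2], -K[1,1]*c[1]/-c[2]+K[1,2])
E
python3 - <<'E'
from h import *
np.set_printoptions(precision=1,suppress=True)
s=r.sense();print(s["position"],s["ee_rot"],s["gripper_width"],s["time_s"])
for n in ["top","scene"]:
    p=cam(n);save(p,n+"0.png");print(n,p["K"],p["cam_to_world"])
    for l in ["post_mid","bar_mid","block_mid","disc_mid","plate_post_top","plate_bar_top","plate_block_top","plate_disc_top","jar_front_mid","jar_side_mid"]:
        print(l,[(np.round(d["at"]),round(d["confidence"],2),np.round(pix(p,d["at"]))) for d in optics.search_frame(p,l)][:4])
E
```

```text
[ 291.7 -580.3  221.5] [[-0.   0.9  0.4]
 [ 0.   0.4 -0.9]
 [-1.  -0.  -0. ]] 86.8176613024969 0.0
top [[449.5   0.  319.4]
 [  0.  449.5 204.1]
 [  0.    0.    1. ]] [[   0.     1.    -0.1  333.7]
 [  -1.     0.    -0.    72.5]
 [   0.     0.1    1.  1137.3]
 [   0.     0.     0.     1. ]]
post_mid []
bar_mid [(array([476.,  24.,  72.]), 0.47, array([340., 196.])), (array([474.,  18.,  99.]), 0.31, array([344., 195.]))]
block_mid [(array([476.,  18.,  54.]), 0.51, array([343., 197.]))]
disc_mid [(array([463.,  19.,  35.]), 0.62, array([342., 203.])), (array([441., 288.,   7.]), 0.34, array([235., 210.]))]
plate_post_top [(array([ 653., -192.,    9.]), 0.91, array([425., 134.]))]
plate_bar_top [(array([444., 287.,  10.]), 0.62, array([235., 209.]))]
plate_block_top [(array([278., 284.,   5.]), 0.94, array([233., 275.])), (array([333., 477.,   9.]), 0.73, array([157., 251.]))]
plate_disc_top [(array([ 450., -308.,    8.]), 0.62, array([471., 213.]))]
jar_front_mid [(array([673.,  -0.,  55.]), 0.57, array([352., 118.]))]
jar_side_mid [(array([440., 144.,  53.]), 0.62, array([291., 210.
[... 354 characters left out ...]
  41.,  29.]), 0.62, array([303., 201.]))]
plate_post_top [(array([ 652., -186.,    7.]), 0.81, array([213., 180.])), (array([493.,  35.,  50.]), 0.2, array([302., 194.]))]
plate_bar_top [(array([445., 297.,   4.]), 0.75, array([380., 267.]))]
plate_block_top [(array([337., 486.,   3.]), 0.97, array([475., 306.])), (array([282., 287.,   5.]), 0.84, array([426., 234.])), (array([649., 158.,   6.]), 0.55, array([273., 265.]))]
plate_disc_top [(array([ 452., -297.,    4.]), 0.75, array([257., 139.]))]
jar_front_mid [(array([676.,   9.,  37.]), 0.86, array([233., 220.]))]
jar_side_mid [(array([450., 158.,  38.]), 0.74, array([343., 221.])), (array([646., 156.,   6.]), 0.25, array([274., 264.]))]
```

View pics/top0.png

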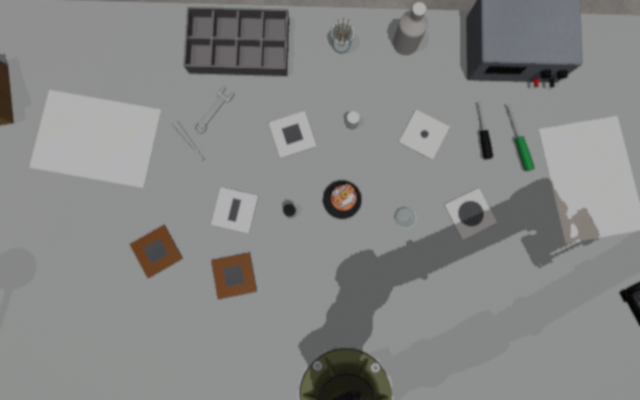

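View pics/scene0.png

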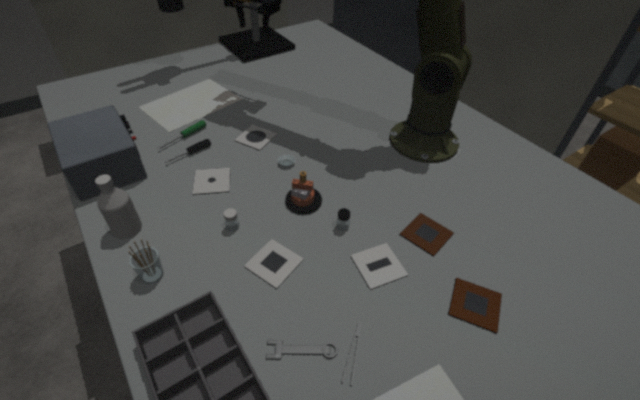

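The white-plate candidates in the top view are:
- Post print at (425,134), matching the small circle.
- Bar print at (235,210), matching the rectangle.
- Disc print at (471,213), matching the large circle.
- Square prints at (292,134) on white, and at (157,251) and (233,275) on brown. The white one fits, since the brown plates are excluded.

The jars are at (352,118) with the white cap and (289,210) with the black cap. The stack is at (342,199). Next I'll measure the prints and confirm with one enlarged crop.

```bash
cat > plates.py <<'E'
from h import *
np.set_printoptions(precision=1,suppress=True)
def plane(p,u,v,z):
    K=p["K"];M=p["cam_to_world"];d=M[:3,:3]@np.array([(u-K[0,2])/K[0,0],-(v-K[1,2])/K[1,1],-1]);o=M[:3,3]
    return o+d*(z-o[2])/d[2]
def prints(p,guess,half,z=6):
    # print = dark blob in the middle of the white plate; corners go to the world plane z and are measured there
    g=cv2.resize(cv2.cvtColor(p["img"],cv2.COLOR_RGB2GRAY),None,fx=4,fy=4,interpolation=cv2.INTER_CUBIC)
    u,v=pix(p,[*guess,z]); u0,v0=int(u-half),int(v-half)
    c=g[4*v0:4*(v0+2*half),4*u0:4*(u0+2*half)]
    t,b=cv2.threshold(c,0,255,cv2.THRESH_BINARY_INV+cv2.THRESH_OTSU)
    n,l,st,ce=cv2.connectedComponentsWithStats(b)
    k=l[c.shape[0]//2,c.shape[1]//2] or 1+np.argmin([np.hypot(*(q-2*2*half)) for q in ce[1:]])
    cs,_=cv2.findContours((l==k).astype(np.uint8),cv2.RETR_EXTERNAL,cv2.CHAIN_APPROX_NONE)
    q=max(cs,key=cv2.contourArea)[:,0]
    W=np.array([plane(p,(a+.5)/4-.5+u0,(e+.5)/4-.5+v0,z)[:2] for a,e in q],np.float32)
    m=cv2.moments(W.reshape(-1,1,2))
    return np.array([m["m10"],m["m01"]])/m["m00"],cv2.minAreaRect(W)
if __name__=="__main__":
    p=cam("top")
    for n,g in dict(post=(653,-190),bar=(445,290),block=(649,157),disc=(450,-302)).items():
        print(n,*prints(p,g,10 if n!="disc" else 15))
    w=world(p);print("heights",[w[int(v),int(u)] for u,v in [(342,199),(344,196),(345,194),(292,134),(352,118),(289,210),(342,213)]])
    ims=[cv2.resize(p["img"][v-22:v+22,u-22:u+22,::-1],(260,260),interpolation=cv2.INTER_CUBIC) for u,v in [(425,134),(235,210),(292,134),(471,213),(342,199),(233,275)]]
    cv2.imwrite("pics/crop1.png",np.vstack([np.hstack(ims[:3]),np.hstack(ims[3:])]))
E
python3 plates.py
```

```text
post [ 653.4 -190.6] ((653.362548828125, -190.43472290039062), (19.939929962158203, 20.006114959716797), 0.132163867354393)
bar [446.5 289.5] ((445.68634033203125, 289.5162353515625), (20.340770721435547, 50.8253059387207), 78.73712158203125)
block [646.3 152. ] ((647.8880004882812, 154.67616271972656), (44.3226432800293, 41.958065032958984), 1.891786813735962)
disc [ 448.4 -308.5] ((448.4287414550781, -307.8864440917969), (65.3604965209961, 61.64768600463867), 1.5933866500854492)
heights [array([468.8,  20.7,  74.2]), array([472.6,  17.4, 100.4]), array([477.2,  15.3, 101.9]), array([641.7, 149.7,   9.7]), array([675.2,  -0.8,  51.8]), array([440.8, 147.3,  55.5]), array([441.1,  16.9,  13.2])]
```

View pics/crop1.png

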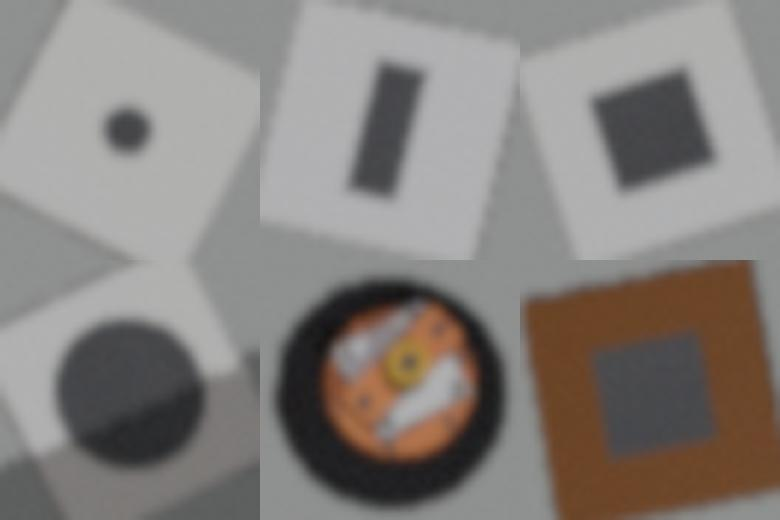

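The crop confirms all four prints on white plates: small circle, rectangle, square and large circle (partly shadowed). The stack is at (342,199), with the post on the bar, the aluminium block below and then the disc. The brown plate is the decoy. Next I'll work out the move to above the stack.

```bash
cat > go.py <<'E'
import sys
from h import *
def go(x,y,z,roll=None):
    """tool-frame shift (cm) to a world TCP target; roll = wanted jaw azimuth (deg, mod 180)"""
    s=r.sense();R=np.array(s["ee_rot"]);d=R.T@(np.array([x,y,z])-s["position"])/10
    az=np.degrees(np.arctan2(R[1,2],R[0,2]))
    print("pos",np.round(s["position"],1),"az %.1f"%az,"shift cm",np.round(d,2),"w",round(s["gripper_width"],1),"q7 %.2f"%s["joint_positions"][6],"t %.1f"%s["time_s"],"F",np.round(s["wrist_force"],1), "tilt",np.round(R[:2,0],3))
    if roll is not None:
        # tool x points down: +roll turns jaw azimuth negative
        e=(az-roll+90)%180-90; print("roll rad %.3f (or %.3f)"%(np.radians(e),np.radians(e)-np.sign(e)*np.pi))
if __name__=="__main__": go(*map(float,sys.argv[1:]))
E
cat > wristview.py <<'E'
import sys
from plates import *
p=cam("wrist");save(p,sys.argv[1]);print(p["cam_to_world"])
E
sed -i 's/10 if n!="disc" else 15/13 if n!="disc" else 17/' plates.py; python3 plates.py; python3 go.py 430 15 270
```

```text
post [ 653.4 -190.6] ((653.354248046875, -190.43475341796875), (19.956626892089844, 20.006120681762695), 0.13223706185817719)
bar [443.2 290. ] ((443.09466552734375, 289.95648193359375), (20.5000057220459, 56.36289596557617), 78.73623657226562)
block [644.1 150.1] ((643.9223022460938, 149.9009552001953), (43.99232864379883, 44.118465423583984), 20.079496383666992)
disc [ 448.4 -309.2] ((448.4834289550781, -309.8672180175781), (64.49923706054688, 65.58607482910156), 89.57947540283203)
heights [array([468.7,  20.7,  75.3]), array([472.2,  17.6, 103.5]), array([476.7,  15.5, 105.6]), array([642.7, 149.9,   6.4]), array([674.3,  -0.6,  54.4]), array([440.9, 147.4,  54.5]), array([441.3,  16.9,  11.9])]
pos [ 291.9 -580.8  222.6] az -63.3 shift cm [ -4.75  39.1  -47.02] w 86.8 q7 -0.06 t 1.2 F [ 0.2 -0.2  0.2] tilt [-0. -0.]
```

step_arm(
  series=[
    {"x":-0.3,"y":2.4,"z":-2.9},
    {"x":-0.3,"y":2.4,"z":-2.9},
    {"x":-0.3,"y":2.4,"z":-2.9},
    {"x":-0.3,"y":2.4,"z":-2.9},
    {"x":-0.3,"y":2.4,"z":-2.9},
    {"x":-0.3,"y":2.4,"z":-2.9},
    {"x":-0.3,"y":2.4,"z":-2.9},
    {"x":-0.3,"y":2.4,"z":-2.9},
    {"x":-0.3,"y":2.4,"z":-2.9},
    {"x":-0.3,"y":2.4,"z":-2.9},
  ],
  jaw=-1,
)

```text
validation failed for argument at $.se...
```

```bash
python3 go.py 450 15 270
```

```text
pos [ 291.9 -580.8  222.6] az -63.3 shift cm [ -4.75  40.88 -46.13] w 86.8 q7 -0.06 t 1.2 F [ 0.2 -0.2  0.2] tilt [-0. -0.]
```

step_arm(
  series=[
    {"x":-0.3,"y":2.4,"z":-2.9,"roll":0},
    {"x":-0.3,"y":2.4,"z":-2.9,"roll":0},
    {"x":-0.3,"y":2.4,"z":-2.9,"roll":0},
    {"x":-0.3,"y":2.4,"z":-2.9,"roll":0},
    {"x":-0.3,"y":2.4,"z":-2.9,"roll":0},
    {"x":-0.3,"y":2.4,"z":-2.9,"roll":0},
    {"x":-0.3,"y":2.4,"z":-2.9,"roll":0},
    {"x":-0.3,"y":2.4,"z":-2.9,"roll":0},
    {"x":-0.3,"y":2.4,"z":-2.9,"roll":0},
    {"x":-0.3,"y":2.4,"z":-2.9,"roll":0},
  ],
  jaw=-1,
)

```text
time_s: 2.03
position: [375.3, -207.6, 249.3]
ee_rot: [[-0.004, 0.901, 0.433], [-0.004, 0.433, -0.901], [-1.0, -0.005, 0.002]]
wrist_force: [1.3, -0.4, 0.6]
gripper_width: 87.0
```

```bash
python3 go.py 450 15 270
```

```text
pos [ 375.3 -207.6  249.3] az -64.3 shift cm [ -2.18  16.36 -16.83] w 87.0 q7 -0.63 t 2.0 F [ 1.3 -0.4  0.6] tilt [-0.004 -0.004]
```

step_arm(
  series=[
    {"x":-0.3,"y":2.3,"z":-2.4,"roll":0},
    {"x":-0.3,"y":2.3,"z":-2.4,"roll":0},
    {"x":-0.3,"y":2.3,"z":-2.4,"roll":0},
    {"x":-0.3,"y":2.3,"z":-2.4,"roll":0},
    {"x":-0.3,"y":2.3,"z":-2.4,"roll":0},
    {"x":-0.3,"y":2.3,"z":-2.4,"roll":0},
    {"x":-0.3,"y":2.3,"z":-2.4,"roll":0},
    {"x":0,"y":0,"z":0,"roll":0},
    {"x":0,"y":0,"z":0,"roll":0},
  ],
)

```text
time_s: 2.78
position: [450.1, 36.2, 273.8]
ee_rot: [[0.007, 0.895, 0.447], [-0.009, 0.447, -0.895], [-1.0, 0.002, 0.011]]
wrist_force: [-0.7, -0.1, 1.0]
gripper_width: 87.3
```

```bash
python3 go.py 450 15 270; python3 wristview.py w1.png
```

```text
pos [450.1  36.2 273.8] az -63.5 shift cm [ 0.4  -0.95  1.89] w 87.3 q7 -1.16 t 2.8 F [-0.7 -0.1  1. ] tilt [ 0.007 -0.009]
[[  0.4   0.9   0.2 513.8]
 [ -0.9   0.4   0.1  68.9]
 [  0.   -0.3   1.  436.6]
 [  0.    0.    0.    1. ]]
```

View pics/w1.png

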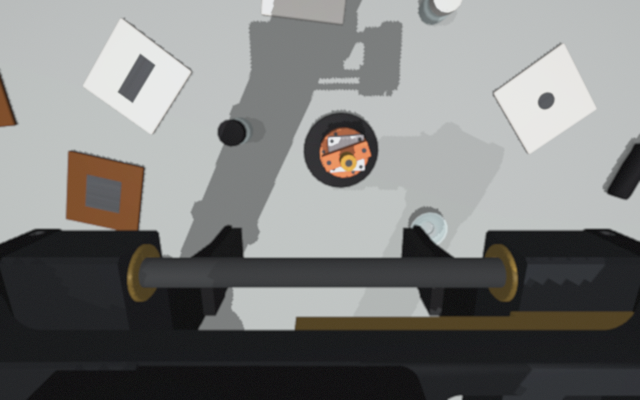

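The wrist view shows the stack at (341,150), the bar print at (136,78) and the post print at (546,100). I'll segment the stack by height.

```bash
cat > stack.py <<'E'
import sys
from plates import *
def layers(p,c,rad=60,bands=()):
    w=world(p);near=(np.hypot(w[...,0]-c[0],w[...,1]-c[1])<rad)&(p["range_z"]>0)
    for lo,hi in bands:
        m=near&(w[...,2]>lo)&(w[...,2]<hi)
        q=w[m]
        if len(q)<5: print(lo,hi,len(q));continue
        print((lo,hi),len(q),"z %.1f"%np.median(q[:,2]),"mean",q[:,:2].mean(0),"rect",cv2.minAreaRect(q[:,:2].astype(np.float32)))
if __name__=="__main__":
    p=cam("wrist")
    layers(p,(472,18),60,[(92,110),(68,80),(50,58),(30,38),(10,16)])
    save(p,"w2.png",(296,105,386,195),6)
    p=cam("top"); print("top"); layers(p,(472,18),60,[(92,112),(68,82),(48,60),(28,42)])
E
python3 stack.py
```

```text
(92, 110) 235 z 102.4 mean [478.2  16.9] rect ((478.0419006347656, 16.45648765563965), (16.680194854736328, 16.358823776245117), 71.06864929199219)
(68, 80) 604 z 74.4 mean [481.3  18.6] rect ((480.3011169433594, 17.72675895690918), (18.21255111694336, 54.047630310058594), 45.68240737915039)
(50, 58) 510 z 54.4 mean [486.   19.9] rect ((479.29486083984375, 19.01521110534668), (42.26685333251953, 48.852081298828125), 30.700292587280273)
(30, 38) 433 z 34.5 mean [480.1  23.8] rect ((478.4767761230469, 17.002178192138672), (61.31597137451172, 58.71577072143555), 38.996299743652344)
(10, 16) 2455 z 12.4 mean [478.5  23.1] rect ((477.3895263671875, 18.08489227294922), (98.20642852783203, 98.1134033203125), 25.721582412719727)
top
92 112 0
68 82 0
48 60 0
28 42 0
```

View pics/w2.png

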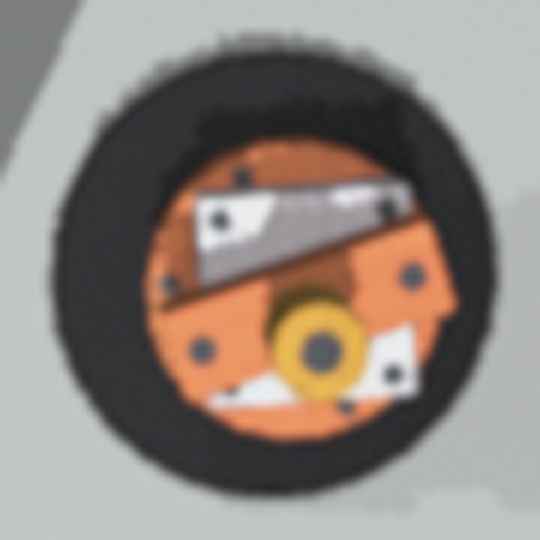

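The enlarged wrist crop shows the brass post at (320,350) on the copper bar. The bar is turned relative to the aluminium block, which sits on the six-hole copper disc.

```bash
python3 - <<'E'
from plates import *
p=cam("wrist")
for n,g,h in [("post",(653,-190),24),("bar",(444,290),34)]: print(n,*prints(p,g,h))
E
python3 go.py 478 16.5 130; python3 go.py 478 16.5 77
```

```text
post [ 653.6 -191.5] ((653.5025634765625, -191.58648681640625), (20.78452491760254, 21.235801696777344), 26.361690521240234)
bar [443.  289.8] ((442.98455810546875, 289.7010803222656), (21.686330795288086, 57.6259880065918), 78.67940521240234)
pos [449.7  33.7 273.4] az -63.7 shift cm [14.37  1.76  2.65] w 86.9 q7 -1.16 t 3.0 F [-0.2 -0.7 -0.2] tilt [ 0.006 -0.009]
pos [449.7  33.7 273.4] az -63.7 shift cm [19.67  1.75  2.59] w 86.9 q7 -1.16 t 3.0 F [-0.2 -0.7 -0.2] tilt [ 0.006 -0.009]
```

Both cameras agree on the plates within 1 mm, so I'll descend.

step_arm(
  series=[
    {"x":0,"y":0.6,"z":0.9,"roll":0},
    {"x":2.4,"y":0.6,"z":0.9,"roll":0},
    {"x":2.4,"y":0.6,"z":0.85,"roll":0},
    {"x":2.4,"y":0,"z":0,"roll":0},
    {"x":2.4,"y":0,"z":0,"roll":0},
    {"x":2.4,"y":0,"z":0,"roll":0},
    {"x":1.2,"y":0,"z":0,"roll":0},
    {"x":0,"y":0,"z":0,"roll":0},
    {"x":0,"y":0,"z":0,"roll":0},
  ],
)

```text
time_s: 3.73
position: [478.5, 0.1, 136.0]
ee_rot: [[0.006, 0.908, 0.419], [-0.014, 0.419, -0.908], [-1.0, -0.0, 0.015]]
wrist_force: [0.1, -0.2, 0.5]
gripper_width: 87.1
```

```bash
python3 go.py 478 16.5 77
```

```text
pos [4.785e+02 1.000e-01 1.360e+02] az -65.2 shift cm [ 5.87  0.64 -1.6 ] w 87.1 q7 -1.24 t 3.7 F [ 0.1 -0.2  0.5] tilt [ 0.006 -0.014]
```

step_arm(
  series=[
    {"x":0,"y":0.2,"z":-0.5,"roll":0},
    {"x":0,"y":0.2,"z":-0.5,"roll":0},
    {"x":0,"y":0.2,"z":-0.3,"roll":0},
    {"x":0,"y":0,"z":0,"roll":0},
    {"x":0,"y":0,"z":0,"roll":0},
    {"x":0,"y":0,"z":0,"roll":0},
  ],
)

```text
time_s: 4.23
position: [481.3, 14.6, 140.3]
ee_rot: [[0.013, 0.909, 0.417], [-0.016, 0.417, -0.909], [-1.0, 0.005, 0.02]]
wrist_force: [-0.0, 0.0, 0.3]
gripper_width: 86.8
```

```bash
python3 go.py 478 16.5 77
```

```text
pos [481.3  14.6 140.3] az -65.4 shift cm [ 6.33 -0.26 -0.43] w 86.8 q7 -1.27 t 4.2 F [-0.   0.   0.3] tilt [ 0.013 -0.016]
```

step_arm(
  series=[
    {"x":1,"y":-0.1,"z":-0.1,"roll":0},
    {"x":1,"y":-0.1,"z":-0.1,"roll":0},
    {"x":1,"y":0,"z":-0.1,"roll":0},
    {"x":1,"y":0,"z":0,"roll":0},
    {"x":0.6,"y":0,"z":0,"roll":0},
    {"x":0,"y":0,"z":0,"roll":0},
    {"x":0,"y":0,"z":0,"roll":0},
  ],
)

```text
time_s: 4.82
position: [477.4, 15.8, 88.2]
ee_rot: [[0.011, 0.909, 0.417], [-0.016, 0.417, -0.909], [-1.0, 0.004, 0.019]]
wrist_force: [0.0, -0.4, 0.8]
gripper_width: 86.6
```

```bash
python3 go.py 478 16.5 77
```

```text
pos [477.4  15.8  88.2] az -65.4 shift cm [ 1.12  0.08 -0.06] w 86.6 q7 -1.32 t 4.8 F [ 0.  -0.4  0.8] tilt [ 0.011 -0.016]
```

step_arm(
  series=[
    {"x":0.5,"y":0.05,"z":0,"roll":0},
    {"x":0.4,"y":0,"z":0,"roll":0},
    {"x":0,"y":0,"z":0,"roll":0},
    {"x":0,"y":0,"z":0,"roll":0},
  ],
)

```text
time_s: 5.15
position: [478.5, 15.8, 78.5]
ee_rot: [[0.011, 0.909, 0.416], [-0.015, 0.417, -0.909], [-1.0, 0.004, 0.019]]
wrist_force: [0.7, 0.3, -0.8]
gripper_width: 87.0
```

step_arm(
  series=[
    {"x":0,"y":0,"z":0,"roll":0},
    {"x":0,"y":0,"z":0,"roll":0},
    {"x":0,"y":0,"z":0,"roll":0},
    {"x":0,"y":0,"z":0,"roll":0},
    {"x":0,"y":0,"z":0,"roll":0},
    {"x":0,"y":0,"z":0,"roll":0},
    {"x":0,"y":0,"z":0,"roll":0},
    {"x":0,"y":0,"z":0,"roll":0},
    {"x":0,"y":0,"z":0,"roll":0},
    {"x":0,"y":0,"z":0,"roll":0},
  ],
  jaw=1,
  squeeze=15,
)

```text
time_s: 5.98
position: [479.7, 15.7, 79.9]
ee_rot: [[0.014, 0.909, 0.416], [-0.016, 0.416, -0.909], [-1.0, 0.006, 0.02]]
wrist_force: [0.3, -0.7, -0.2]
gripper_width: 28.7
```

```bash
python3 go.py 653.5 -191 130
```

```text
pos [479.7  15.7  79.9] az -65.4 shift cm [-4.43  7.23 26.13] w 28.7 q7 -1.33 t 6.0 F [ 0.3 -0.7 -0.2] tilt [ 0.014 -0.016]
```

step_arm(
  series=[
    {"x":0,"y":-0.05,"z":0,"roll":0},
    {"x":0,"y":0,"z":0,"roll":0},
    {"x":0,"y":0,"z":0,"roll":0},
    {"x":0,"y":0,"z":0,"roll":0},
    {"x":0,"y":0,"z":0,"roll":0},
  ],
)

```text
time_s: 6.4
position: [479.0, 15.6, 79.8]
ee_rot: [[0.014, 0.909, 0.416], [-0.016, 0.417, -0.909], [-1.0, 0.006, 0.02]]
wrist_force: [-0.1, 0.1, 0.5]
gripper_width: 17.4
```

step_arm(
  series=[
    {"x":-0.5,"y":0,"z":0,"roll":0},
    {"x":-1,"y":0,"z":0,"roll":0},
    {"x":-1,"y":0,"z":0,"roll":0},
    {"x":-1,"y":0,"z":0,"roll":0},
    {"x":-1,"y":0,"z":0,"roll":0},
    {"x":0,"y":0,"z":0,"roll":0},
  ],
)

```text
time_s: 6.9
position: [478.4, 16.6, 129.8]
ee_rot: [[0.014, 0.909, 0.417], [-0.016, 0.417, -0.909], [-1.0, 0.006, 0.02]]
wrist_force: [-0.0, -1.0, -0.4]
gripper_width: 17.6
```

```bash
python3 go.py 653.5 -191 130
```

```text
pos [478.4  16.6 129.8] az -65.4 shift cm [ 0.56  7.26 26.17] w 17.6 q7 -1.28 t 6.9 F [-0.  -1.  -0.4] tilt [ 0.014 -0.016]
```

step_arm(
  series=[
    {"x":0,"y":0.35,"z":1.2,"roll":0},
    {"x":0,"y":0.7,"z":2.5,"roll":0},
    {"x":0,"y":0.7,"z":2.5,"roll":0},
    {"x":0,"y":0.7,"z":2.5,"roll":0},
    {"x":0,"y":0.7,"z":2.5,"roll":0},
    {"x":0,"y":0.7,"z":2.5,"roll":0},
    {"x":0,"y":0.7,"z":2.5,"roll":0},
    {"x":0,"y":0.7,"z":2.5,"roll":0},
    {"x":0,"y":0.7,"z":2.5,"roll":0},
    {"x":0,"y":0.5,"z":1.2,"roll":0},
  ],
)

```text
time_s: 7.73
position: [638.9, -176.4, 133.8]
ee_rot: [[0.015, 0.909, 0.416], [-0.024, 0.417, -0.909], [-1.0, 0.003, 0.028]]
wrist_force: [0.1, -0.9, -0.3]
gripper_width: 17.8
```

```bash
python3 go.py 653.5 -191 60
```

```text
pos [ 638.9 -176.4  133.8] az -65.4 shift cm [7.43 0.69 1.73] w 17.8 q7 -1.11 t 7.7 F [ 0.1 -0.9 -0.3] tilt [ 0.015 -0.024]
```

step_arm(
  series=[
    {"x":0.5,"y":0.2,"z":0.3,"roll":0},
    {"x":1,"y":0.2,"z":0.3,"roll":0},
    {"x":1,"y":0.1,"z":0.2,"roll":0},
    {"x":1,"y":0,"z":0,"roll":0},
    {"x":1,"y":0,"z":0,"roll":0},
    {"x":1,"y":0,"z":0,"roll":0},
    {"x":1,"y":0,"z":0,"roll":0},
    {"x":0.5,"y":0,"z":0,"roll":0},
    {"x":0,"y":0,"z":0,"roll":0},
  ],
)

```text
time_s: 8.48
position: [645.2, -185.4, 50.9]
ee_rot: [[0.007, 0.91, 0.415], [-0.023, 0.415, -0.909], [-1.0, -0.003, 0.023]]
wrist_force: [0.2, 0.4, -0.2]
gripper_width: 17.4
```

```bash
python3 go.py 653.5 -191 12
```

```text
pos [ 645.2 -185.4   50.9] az -65.5 shift cm [3.91 0.53 0.76] w 17.4 q7 -1.13 t 8.5 F [ 0.2  0.4 -0.2] tilt [ 0.007 -0.023]
```

step_arm(
  series=[
    {"x":0.5,"y":0.2,"z":0.3,"roll":0},
    {"x":0.5,"y":0.2,"z":0.3,"roll":0},
    {"x":0.5,"y":0.1,"z":0.1,"roll":0},
    {"x":0.5,"y":0,"z":0,"roll":0},
    {"x":0.5,"y":0,"z":0,"roll":0},
    {"x":0.4,"y":0,"z":0,"roll":0},
    {"x":0,"y":0,"z":0,"roll":0},
    {"x":0,"y":0,"z":0,"roll":0},
  ],
)

```text
time_s: 9.15
position: [655.1, -190.7, 20.5]
ee_rot: [[0.009, 0.909, 0.416], [-0.023, 0.416, -0.909], [-1.0, -0.001, 0.025]]
wrist_force: [0.3, -0.8, 0.4]
gripper_width: 17.2
```

```bash
python3 go.py 653.5 -191 12
```

```text
pos [ 655.1 -190.7   20.5] az -65.4 shift cm [ 0.85 -0.16 -0.06] w 17.2 q7 -1.14 t 9.2 F [ 0.3 -0.8  0.4] tilt [ 0.009 -0.023]
```

step_arm(
  series=[
    {"x":0.3,"y":-0.1,"z":0,"roll":0},
    {"x":0.3,"y":0,"z":0,"roll":0},
    {"x":0.15,"y":0,"z":0,"roll":0},
    {"x":0,"y":0,"z":0,"roll":0},
    {"x":0,"y":0,"z":0,"roll":0},
  ],
)

```text
time_s: 9.57
position: [654.4, -191.4, 12.9]
ee_rot: [[0.01, 0.909, 0.416], [-0.024, 0.416, -0.909], [-1.0, -0.001, 0.026]]
wrist_force: [-0.7, -0.7, -0.1]
gripper_width: 17.6
```

```bash
python3 go.py 653.5 -191 12
```

```text
pos [ 654.4 -191.4   12.9] az -65.4 shift cm [ 0.08 -0.06 -0.08] w 17.6 q7 -1.15 t 9.6 F [-0.7 -0.7 -0.1] tilt [ 0.01  -0.024]
```

step_arm(
  series=[
    {"x":0.15,"y":0,"z":0,"roll":0},
    {"x":0.05,"y":0,"z":0,"roll":0},
    {"x":0,"y":0,"z":0,"roll":0},
  ],
)

```text
time_s: 9.82
position: [655.0, -191.6, 12.1]
ee_rot: [[0.011, 0.909, 0.416], [-0.024, 0.416, -0.909], [-1.0, 0.0, 0.027]]
wrist_force: [0.4, -0.7, -0.3]
gripper_width: 17.6
```

Within a millimetre now, so I'll release.

step_arm(
  series=[
    {"x":0.1,"y":0,"z":0,"roll":0},
    {"x":0,"y":0,"z":0,"roll":0},
    {"x":0,"y":0,"z":0,"roll":0},
  ],
)

```text
time_s: 10.07
position: [655.6, -191.7, 12.0]
ee_rot: [[0.013, 0.909, 0.416], [-0.025, 0.416, -0.909], [-1.0, 0.001, 0.028]]
wrist_force: [0.7, 0.1, -0.8]
gripper_width: 17.4
```

step_arm(
  series=[
    {"x":0,"y":0,"z":0,"roll":0},
    {"x":0,"y":0,"z":0,"roll":0},
    {"x":0,"y":0,"z":0,"roll":0},
    {"x":0,"y":0,"z":0,"roll":0},
    {"x":0,"y":0,"z":0,"roll":0},
    {"x":0,"y":0,"z":0,"roll":0},
    {"x":0,"y":0,"z":0,"roll":0},
  ],
  jaw=-1,
)

```text
time_s: 10.65
position: [655.6, -191.7, 11.1]
ee_rot: [[0.013, 0.909, 0.416], [-0.025, 0.416, -0.909], [-1.0, 0.001, 0.028]]
wrist_force: [0.4, 0.8, 0.1]
gripper_width: 56.4
```

step_arm(
  series=[
    {"x":-1,"y":0,"z":0,"roll":0},
    {"x":-2,"y":0,"z":0,"roll":0},
    {"x":-2,"y":0,"z":0,"roll":0},
    {"x":-2,"y":0,"z":0,"roll":0},
    {"x":-2,"y":0,"z":0,"roll":0},
    {"x":-2,"y":0,"z":0,"roll":0},
    {"x":-2,"y":0,"z":0,"roll":0},
    {"x":-0.5,"y":0,"z":0,"roll":0},
    {"x":0,"y":0,"z":0,"roll":0},
  ],
)

```text
time_s: 11.4
position: [653.2, -187.3, 156.2]
ee_rot: [[0.012, 0.909, 0.417], [-0.024, 0.417, -0.909], [-1.0, 0.001, 0.027]]
wrist_force: [-0.4, 0.3, 0.1]
gripper_width: 86.9
```

```bash
cat > chk.py <<'E'
import sys
from stack import *
# chk x y lo hi : what stands around x,y with its top in lo..hi
x,y,lo,hi=map(float,sys.argv[2:6]);p=cam(sys.argv[1]);layers(p,(x,y),60,[(lo,hi)])
E
python3 chk.py top 653 -191 15 60; python3 go.py 470 0 250 45.7
```

```text
(15.0, 60.0) 13 z 24.5 mean [ 645.7 -193.5] rect ((645.8048095703125, -193.34323120117188), (2.4149229526519775, 11.453322410583496), 8.195648193359375)
pos [ 653.3 -187.2  155.9] az -65.4 shift cm [-10.09  -8.84 -24.4 ] w 87.0 q7 -1.09 t 11.4 F [ 0.4 -0.1 -0. ] tilt [ 0.012 -0.024]
roll rad 1.203 (or -1.938)
```

step_arm(
  series=[
    {"x":-0.8,"y":0,"z":0,"roll":-0.12},
    {"x":-1,"y":0,"z":0,"roll":-0.12},
    {"x":-1,"y":0,"z":0,"roll":-0.12},
    {"x":-1,"y":0,"z":0,"roll":-0.12},
    {"x":-1,"y":0,"z":0,"roll":-0.12},
    {"x":-1,"y":0,"z":0,"roll":-0.12},
    {"x":-1,"y":0,"z":0,"roll":-0.12},
    {"x":-1,"y":0,"z":0,"roll":-0.12},
    {"x":-1,"y":0,"z":0,"roll":-0.12},
    {"x":-1,"y":0,"z":0,"roll":-0.12},
  ],
)

```text
time_s: 12.28
position: [644.4, -184.3, 238.1]
ee_rot: [[-0.015, -0.106, 0.994], [-0.017, 0.994, 0.106], [-1.0, -0.015, -0.017]]
wrist_force: [0.4, 0.2, 0.6]
gripper_width: 87.0
```

```bash
python3 go.py 500 -20 250 45.7; python3 chk.py wrist 653 -191 15 60
```

```text
pos [ 644.4 -184.3  238.1] az 6.1 shift cm [ -1.25  17.84 -12.64] w 87.0 q7 0.11 t 12.3 F [0.4 0.2 0.6] tilt [-0.015 -0.017]
roll rad -0.692 (or 2.450)
(15.0, 60.0) 214 z 34.2 mean [ 653.7 -191.2] rect ((654.2093505859375, -192.2959442138672), (16.798828125, 17.271121978759766), 49.188079833984375)
```

The post stands at (654,-192) with its top at 34.2 mm, so it is well placed. Now back to the stack.

step_arm(
  series=[
    {"x":0,"y":1.5,"z":-1,"roll":0},
    {"x":0,"y":2.2,"z":-1.5,"roll":0},
    {"x":0,"y":2.2,"z":-1.5,"roll":0},
    {"x":0,"y":2.2,"z":-1.5,"roll":0},
    {"x":0,"y":2.2,"z":-1.5,"roll":0},
    {"x":0,"y":2.2,"z":-1.5,"roll":0},
    {"x":0,"y":2.2,"z":-1.5,"roll":0},
    {"x":0,"y":2.2,"z":-1.5,"roll":0},
    {"x":0,"y":2,"z":-1.5,"roll":0},
    {"x":0,"y":0,"z":0,"roll":-0.1},
  ],
)

```text
time_s: 13.17
position: [485.5, -4.0, 222.8]
ee_rot: [[-0.031, -0.176, 0.984], [-0.009, 0.984, 0.176], [-0.999, -0.003, -0.032]]
wrist_force: [0.7, 0.9, -0.7]
gripper_width: 87.4
```

step_arm(
  series=[
    {"x":0,"y":0,"z":0,"roll":-0.11},
    {"x":0.5,"y":0,"z":0,"roll":-0.11},
    {"x":0.5,"y":0,"z":0,"roll":-0.11},
    {"x":0.5,"y":0,"z":0,"roll":-0.11},
    {"x":0.5,"y":0,"z":0,"roll":-0.11},
    {"x":0,"y":0,"z":0,"roll":0},
    {"x":0,"y":0,"z":0,"roll":0},
  ],
)

```text
time_s: 13.75
position: [478.6, -3.1, 194.4]
ee_rot: [[-0.04, -0.671, 0.74], [-0.01, 0.741, 0.672], [-0.999, 0.019, -0.036]]
wrist_force: [-0.3, -0.3, 1.3]
gripper_width: 87.1
```

```bash
python3 go.py 480 17.5 130 45.7; cat > st2.py <<'E'
import sys
from stack import *
p=cam("wrist"); layers(p,(478,18),60,[(68,80),(50,58),(30,38)] if len(sys.argv)<2 else [(50,58),(30,38),(10,15)]); save(p,"last.png")
E
python3 st2.py
```

```text
pos [478.6  -3.1 194.4] az 42.2 shift cm [6.41 1.31 1.72] w 87.1 q7 0.65 t 13.8 F [-0.3 -0.3  1.3] tilt [-0.04 -0.01]
roll rad -0.061 (or 3.081)
(68, 80) 1191 z 74.4 mean [478.7  17.7] rect ((479.54107666015625, 17.007835388183594), (18.00679588317871, 54.26557922363281), 45.937339782714844)
(50, 58) 996 z 54.4 mean [479.1  15.7] rect ((478.07073974609375, 19.144001007080078), (41.89125061035156, 50.63818359375), 30.577131271362305)
(30, 38) 768 z 34.4 mean [468.8  18. ] rect ((476.4445495605469, 16.544189453125), (61.21657180786133, 57.311729431152344), 57.99710464477539)
```

step_arm(
  series=[
    {"x":0.7,"y":0.3,"z":0.4,"roll":-0.03},
    {"x":0.7,"y":0.3,"z":0.4,"roll":-0.03},
    {"x":0.8,"y":0.3,"z":0.4,"roll":0},
    {"x":0.8,"y":0.3,"z":0.4,"roll":0},
    {"x":0.8,"y":0,"z":0,"roll":0},
    {"x":0.8,"y":0,"z":0,"roll":0},
    {"x":0.8,"y":0,"z":0,"roll":0},
    {"x":0.8,"y":0,"z":0,"roll":0},
    {"x":0,"y":0,"z":0,"roll":0},
    {"x":0,"y":0,"z":0,"roll":0},
  ],
)

```text
time_s: 14.63
position: [478.3, 18.7, 124.1]
ee_rot: [[-0.042, -0.713, 0.7], [-0.009, 0.701, 0.713], [-0.999, 0.024, -0.036]]
wrist_force: [0.3, -0.1, -0.3]
gripper_width: 87.2
```

```bash
python3 go.py 479.5 17.2 57 45.8
```

```text
pos [478.3  18.7 124.1] az 45.5 shift cm [ 6.7  -0.35  0.21] w 87.2 q7 0.58 t 14.6 F [ 0.3 -0.1 -0.3] tilt [-0.042 -0.009]
roll rad -0.004 (or 3.137)
```

step_arm(
  series=[
    {"x":0.7,"y":-0.1,"z":0.1,"roll":0},
    {"x":0.8,"y":-0.1,"z":0.1,"roll":0},
    {"x":0.8,"y":-0.1,"z":0,"roll":0},
    {"x":0.8,"y":0,"z":0,"roll":0},
    {"x":0.8,"y":0,"z":0,"roll":0},
    {"x":0.8,"y":0,"z":0,"roll":0},
    {"x":0.8,"y":0,"z":0,"roll":0},
    {"x":0,"y":0,"z":0,"roll":0},
    {"x":0,"y":0,"z":0,"roll":0},
  ],
)

```text
time_s: 15.38
position: [480.1, 16.6, 63.0]
ee_rot: [[-0.042, -0.712, 0.701], [-0.009, 0.702, 0.712], [-0.999, 0.024, -0.035]]
wrist_force: [-0.7, -0.0, 0.1]
gripper_width: 87.2
```

```bash
python3 go.py 479.5 17.2 57 45.8
```

```text
pos [480.1  16.6  63. ] az 45.4 shift cm [0.6  0.07 0.02] w 87.2 q7 0.50 t 15.4 F [-0.7 -0.   0.1] tilt [-0.042 -0.009]
roll rad -0.006 (or 3.135)
```

step_arm(
  series=[
    {"x":0.3,"y":0,"z":0,"roll":0},
    {"x":0.3,"y":0,"z":0,"roll":0},
    {"x":0,"y":0,"z":0,"roll":0},
    {"x":0,"y":0,"z":0,"roll":0},
  ],
)

```text
time_s: 15.72
position: [480.4, 16.7, 56.9]
ee_rot: [[-0.041, -0.712, 0.701], [-0.009, 0.702, 0.712], [-0.999, 0.023, -0.035]]
wrist_force: [-0.1, 0.3, -0.1]
gripper_width: 87.0
```

step_arm(
  series=[
    {"x":0,"y":0,"z":0,"roll":0},
    {"x":0,"y":0,"z":0,"roll":0},
    {"x":0,"y":0,"z":0,"roll":0},
    {"x":0,"y":0,"z":0,"roll":0},
    {"x":0,"y":0,"z":0,"roll":0},
    {"x":0,"y":0,"z":0,"roll":0},
    {"x":0,"y":0,"z":0,"roll":0},
    {"x":0,"y":0,"z":0,"roll":0},
    {"x":0,"y":0,"z":0,"roll":0},
    {"x":0,"y":0,"z":0,"roll":0},
  ],
  jaw=1,
  squeeze=25,
)

```text
time_s: 16.55
position: [481.3, 16.5, 58.0]
ee_rot: [[-0.038, -0.712, 0.701], [-0.01, 0.702, 0.712], [-0.999, 0.021, -0.034]]
wrist_force: [-0.3, 0.2, 0.0]
gripper_width: 28.6
```

step_arm(
  series=[
    {"x":0,"y":0,"z":0,"roll":0},
    {"x":0,"y":0,"z":0,"roll":0},
    {"x":0,"y":0,"z":0,"roll":0},
    {"x":0,"y":0,"z":0,"roll":0},
    {"x":0,"y":0,"z":0,"roll":0},
  ],
)

```text
time_s: 16.97
position: [481.4, 16.6, 58.0]
ee_rot: [[-0.038, -0.712, 0.701], [-0.01, 0.702, 0.712], [-0.999, 0.021, -0.034]]
wrist_force: [-1.3, 0.2, -0.7]
gripper_width: 17.8
```

step_arm(
  series=[
    {"x":-0.3,"y":0,"z":0,"roll":0},
    {"x":-0.6,"y":0,"z":0,"roll":0},
    {"x":-1,"y":0,"z":0,"roll":0},
    {"x":-1,"y":0,"z":0,"roll":0},
    {"x":-1,"y":0,"z":0,"roll":0},
    {"x":-1,"y":0,"z":0,"roll":0},
    {"x":-1,"y":0,"z":0,"roll":0},
    {"x":-1,"y":0,"z":0,"roll":0},
    {"x":0,"y":0,"z":0,"roll":0},
    {"x":0,"y":0,"z":0,"roll":0},
  ],
)

```text
time_s: 17.8
position: [484.4, 17.5, 135.5]
ee_rot: [[-0.037, -0.712, 0.701], [-0.011, 0.702, 0.712], [-0.999, 0.019, -0.034]]
wrist_force: [-0.8, -0.5, -2.2]
gripper_width: 17.9
```

```bash
python3 go.py 443 290 130 78.7; python3 st2.py
```

```text
pos [484.4  17.5 135.5] az 45.5 shift cm [ 0.41 22.06 16.53] w 17.9 q7 0.58 t 17.8 F [-0.8 -0.5 -2.2] tilt [-0.037 -0.011]
roll rad -0.580 (or 2.562)
68 80 0
(50, 58) 1429 z 54.4 mean [474.6  20.8] rect ((480.3022766113281, 15.640146255493164), (42.02981948852539, 42.103187561035156), 30.523263931274414)
(30, 38) 1195 z 34.4 mean [468.2  23.1] rect ((474.8223571777344, 20.303709030151367), (61.260257720947266, 49.86687088012695), 37.73323059082031)
```

step_arm(
  series=[
    {"x":0,"y":0,"z":0,"roll":-0.08},
    {"x":0,"y":0,"z":0,"roll":-0.1},
    {"x":0,"y":0,"z":0,"roll":-0.1},
    {"x":0,"y":0,"z":0,"roll":-0.1},
    {"x":0,"y":0,"z":0,"roll":-0.1},
    {"x":0,"y":0,"z":0,"roll":-0.1},
    {"x":0,"y":0,"z":0,"roll":0},
  ],
)

```text
time_s: 18.43
position: [481.6, 17.5, 132.0]
ee_rot: [[-0.043, -0.985, 0.168], [-0.009, 0.169, 0.986], [-0.999, 0.041, -0.017]]
wrist_force: [0.1, 0.5, -1.2]
gripper_width: 18.1
```

```bash
python3 go.py 443 290 130 78.7
```

```text
pos [481.6  17.5 132. ] az 80.3 shift cm [ 0.11  8.39 26.21] w 18.1 q7 1.17 t 18.4 F [ 0.1  0.5 -1.2] tilt [-0.043 -0.009]
roll rad 0.028 (or -3.113)
```

step_arm(
  series=[
    {"x":0,"y":0.3,"z":0.8,"roll":0},
    {"x":0,"y":0.5,"z":1.6,"roll":0},
    {"x":0,"y":0.5,"z":1.6,"roll":0},
    {"x":0,"y":0.5,"z":1.6,"roll":0},
    {"x":0,"y":0.5,"z":1.6,"roll":0},
    {"x":0,"y":0.5,"z":1.6,"roll":0},
    {"x":0,"y":0.5,"z":1.6,"roll":0},
    {"x":0,"y":0.5,"z":1.6,"roll":0},
    {"x":0,"y":0.5,"z":1.6,"roll":0},
    {"x":0,"y":0.5,"z":1.6,"roll":0},
  ],
)

```text
time_s: 19.27
position: [457.7, 182.5, 128.1]
ee_rot: [[-0.05, -0.978, 0.205], [-0.009, 0.205, 0.979], [-0.999, 0.047, -0.019]]
wrist_force: [0.1, -0.1, -2.0]
gripper_width: 18.0
```

step_arm(
  series=[
    {"x":0,"y":0.5,"z":1.6,"roll":0},
    {"x":0,"y":0.5,"z":1.6,"roll":0},
    {"x":0,"y":0.5,"z":1.6,"roll":0},
    {"x":0,"y":0.5,"z":1.6,"roll":0},
    {"x":0,"y":0.5,"z":1.4,"roll":0},
    {"x":0,"y":0.3,"z":0.8,"roll":0},
    {"x":0,"y":0,"z":0,"roll":0},
    {"x":0,"y":0,"z":0,"roll":0},
  ],
)

```text
time_s: 19.93
position: [440.5, 286.0, 125.9]
ee_rot: [[-0.055, -0.975, 0.217], [-0.006, 0.217, 0.976], [-0.998, 0.053, -0.018]]
wrist_force: [1.4, -0.2, -1.8]
gripper_width: 18.0
```

```bash
python3 go.py 443 290 50 78.7
```

```text
pos [440.5 286.  125.9] az 77.5 shift cm [ 7.56 -0.55  0.58] w 18.0 q7 0.49 t 19.9 F [ 1.4 -0.2 -1.8] tilt [-0.055 -0.006]
roll rad -0.021 (or 3.120)
```

step_arm(
  series=[
    {"x":0.6,"y":-0.2,"z":0.2,"roll":-0.01},
    {"x":0.9,"y":-0.2,"z":0.2,"roll":-0.01},
    {"x":0.9,"y":-0.15,"z":0.2,"roll":0},
    {"x":0.9,"y":0,"z":0,"roll":0},
    {"x":0.9,"y":0,"z":0,"roll":0},
    {"x":0.9,"y":0,"z":0,"roll":0},
    {"x":0.9,"y":0,"z":0,"roll":0},
    {"x":0.9,"y":0,"z":0,"roll":0},
    {"x":0,"y":0,"z":0,"roll":0},
    {"x":0,"y":0,"z":0,"roll":0},
  ],
)

```text
time_s: 20.77
position: [443.4, 285.2, 46.1]
ee_rot: [[-0.059, -0.977, 0.204], [-0.011, 0.205, 0.979], [-0.998, 0.056, -0.023]]
wrist_force: [-0.0, -0.1, -0.3]
gripper_width: 17.8
```

```bash
python3 go.py 443 290 12 78.7
```

```text
pos [443.4 285.2  46.1] az 78.2 shift cm [ 3.4  -0.05  0.54] w 17.8 q7 0.43 t 20.8 F [-0.  -0.1 -0.3] tilt [-0.059 -0.011]
roll rad -0.008 (or 3.133)
```

step_arm(
  series=[
    {"x":0.4,"y":-0.1,"z":0.2,"roll":0},
    {"x":0.4,"y":-0.1,"z":0.2,"roll":0},
    {"x":0.4,"y":0,"z":0.1,"roll":0},
    {"x":0.4,"y":0,"z":0,"roll":0},
    {"x":0.4,"y":0,"z":0,"roll":0},
    {"x":0.4,"y":0,"z":0,"roll":0},
    {"x":0.4,"y":0,"z":0,"roll":0},
    {"x":0,"y":0,"z":0,"roll":0},
    {"x":0,"y":0,"z":0,"roll":0},
  ],
)

```text
time_s: 21.52
position: [446.0, 290.8, 16.1]
ee_rot: [[-0.057, -0.977, 0.204], [-0.009, 0.205, 0.979], [-0.998, 0.054, -0.021]]
wrist_force: [-0.2, -0.5, -1.9]
gripper_width: 17.9
```

```bash
python3 go.py 444.5 290 11 78.7
```

```text
pos [446.  290.8  16.1] az 78.2 shift cm [ 0.52  0.1  -0.1 ] w 17.9 q7 0.39 t 21.5 F [-0.2 -0.5 -1.9] tilt [-0.057 -0.009]
roll rad -0.008 (or 3.133)
```

step_arm(
  series=[
    {"x":0.25,"y":0,"z":-0.05,"roll":0},
    {"x":0.2,"y":0,"z":0,"roll":0},
    {"x":0,"y":0,"z":0,"roll":0},
    {"x":0,"y":0,"z":0,"roll":0},
  ],
)

```text
time_s: 21.85
position: [445.8, 290.2, 11.5]
ee_rot: [[-0.057, -0.977, 0.204], [-0.009, 0.205, 0.979], [-0.998, 0.053, -0.021]]
wrist_force: [-0.1, 0.7, -1.7]
gripper_width: 17.8
```

step_arm(
  series=[
    {"x":0.1,"y":0,"z":0,"roll":0},
    {"x":0,"y":0,"z":0,"roll":0},
    {"x":0,"y":0,"z":0,"roll":0},
  ],
)

```text
time_s: 22.1
position: [446.1, 290.4, 10.9]
ee_rot: [[-0.056, -0.977, 0.205], [-0.009, 0.205, 0.979], [-0.998, 0.053, -0.02]]
wrist_force: [-0.4, -0.4, -0.8]
gripper_width: 18.0
```

step_arm(
  series=[
    {"x":0,"y":0,"z":0,"roll":0},
    {"x":0,"y":0,"z":0,"roll":0},
    {"x":0,"y":0,"z":0,"roll":0},
    {"x":0,"y":0,"z":0,"roll":0},
    {"x":0,"y":0,"z":0,"roll":0},
    {"x":0,"y":0,"z":0,"roll":0},
    {"x":0,"y":0,"z":0,"roll":0},
  ],
  jaw=-1,
)

```text
time_s: 22.68
position: [447.1, 291.3, 12.1]
ee_rot: [[-0.054, -0.977, 0.205], [-0.008, 0.205, 0.979], [-0.999, 0.051, -0.019]]
wrist_force: [0.5, -0.0, -0.2]
gripper_width: 56.5
```

step_arm(
  series=[
    {"x":-0.7,"y":0,"z":0,"roll":0},
    {"x":-1.5,"y":0,"z":0,"roll":0},
    {"x":-1.5,"y":0,"z":0,"roll":0},
    {"x":-1.5,"y":0,"z":0,"roll":0},
    {"x":-1.5,"y":0,"z":0,"roll":0},
    {"x":-1.5,"y":0,"z":0,"roll":0},
    {"x":-1.5,"y":0,"z":0,"roll":0},
    {"x":-1.5,"y":0,"z":0,"roll":0},
    {"x":-1.5,"y":0,"z":0,"roll":0},
    {"x":-0.5,"y":0,"z":0,"roll":0},
  ],
)

```text
time_s: 23.52
position: [452.7, 292.6, 152.3]
ee_rot: [[-0.056, -0.978, 0.202], [-0.009, 0.203, 0.979], [-0.998, 0.053, -0.02]]
wrist_force: [-0.0, 0.9, -0.0]
gripper_width: 86.9
```

```bash
python3 go.py 480 16 150 30.5; python3 chk.py wrist 443 290 15 60;python3 chk.py top 443 290 15 60
```

```text
pos [452.7 292.6 152.3] az 78.4 shift cm [  0.32  -8.29 -26.53] w 86.9 q7 0.51 t 23.5 F [-0.   0.9 -0. ] tilt [-0.056 -0.009]
roll rad 0.835 (or -2.306)
(15.0, 60.0) 1150 z 26.4 mean [442.7 289.6] rect ((443.4588623046875, 289.25347900390625), (18.006208419799805, 53.383609771728516), 78.6485824584961)
15.0 60.0 0
```

The bar is placed at (443.5, 289.3) at the right angle. Next is the block.

step_arm(
  series=[
    {"x":0,"y":-0.3,"z":-0.8,"roll":0},
    {"x":0,"y":-0.5,"z":-1.6,"roll":0},
    {"x":0,"y":-0.5,"z":-1.6,"roll":0},
    {"x":0,"y":-0.5,"z":-1.6,"roll":0},
    {"x":0,"y":-0.5,"z":-1.6,"roll":0},
    {"x":0,"y":-0.5,"z":-1.6,"roll":0},
    {"x":0,"y":-0.5,"z":-1.6,"roll":0},
    {"x":0,"y":-0.5,"z":-1.6,"roll":0},
    {"x":0,"y":-0.5,"z":-1.6,"roll":0},
    {"x":0,"y":-0.5,"z":-1.6,"roll":0},
  ],
)

```text
time_s: 24.45
position: [461.3, 122.6, 141.0]
ee_rot: [[-0.075, -0.978, 0.194], [-0.013, 0.195, 0.981], [-0.997, 0.071, -0.027]]
wrist_force: [0.4, 0.1, 0.7]
gripper_width: 86.6
```

step_arm(
  series=[
    {"x":0,"y":-0.5,"z":-1.6,"roll":0},
    {"x":0,"y":-0.5,"z":-1.6,"roll":0},
    {"x":0,"y":-0.5,"z":-1.6,"roll":0},
    {"x":0,"y":-0.5,"z":-1.6,"roll":0},
    {"x":0,"y":-0.5,"z":-1.4,"roll":0},
    {"x":0,"y":-0.3,"z":-0.8,"roll":0},
    {"x":0,"y":0,"z":0,"roll":0.08},
    {"x":0,"y":0,"z":0,"roll":0.1},
    {"x":0,"y":0,"z":0,"roll":0.1},
    {"x":0,"y":0,"z":0,"roll":0.1},
  ],
)

```text
time_s: 25.28
position: [462.8, 14.9, 130.8]
ee_rot: [[-0.094, -0.82, 0.565], [-0.014, 0.569, 0.822], [-0.995, 0.07, -0.065]]
wrist_force: [0.6, -1.0, -0.7]
gripper_width: 86.8
```

step_arm(
  series=[
    {"x":0,"y":0,"z":0,"roll":0.1},
    {"x":0,"y":0,"z":0,"roll":0.1},
    {"x":0,"y":0,"z":0,"roll":0.1},
    {"x":0,"y":0,"z":0,"roll":0.1},
    {"x":0,"y":0,"z":0,"roll":0.05},
    {"x":0,"y":0,"z":0,"roll":0},
    {"x":0,"y":0,"z":0,"roll":0},
  ],
)

```text
time_s: 25.87
position: [457.4, 13.9, 125.3]
ee_rot: [[-0.105, -0.47, 0.876], [-0.012, 0.882, 0.471], [-0.994, 0.039, -0.098]]
wrist_force: [-1.0, 0.3, -0.0]
gripper_width: 86.9
```

```bash
python3 go.py 480 16 37 30.5; python3 st2.py b
```

```text
pos [457.4  13.9 125.3] az 28.3 shift cm [ 8.54 -1.22  2.95] w 86.9 q7 0.29 t 25.9 F [-1.   0.3 -0. ] tilt [-0.105 -0.012]
roll rad -0.039 (or 3.103)
(50, 58) 2947 z 54.5 mean [480.1  16.8] rect ((480.3233337402344, 15.81884765625), (41.99808883666992, 41.90477752685547), 30.591014862060547)
(30, 38) 1285 z 34.5 mean [469.1  23.9] rect ((477.1342468261719, 16.231361389160156), (61.20843505859375, 58.44100570678711), 65.81568145751953)
(10, 15) 4950 z 12.5 mean [471.2  27.1] rect ((476.3470764160156, 17.95250701904297), (98.87413787841797, 98.70465850830078), 85.2085189819336)
```

step_arm(
  series=[
    {"x":-0.2,"y":0,"z":0,"roll":0.12},
    {"x":-0.3,"y":0,"z":0,"roll":0.12},
    {"x":-0.3,"y":0,"z":0,"roll":0.12},
    {"x":-0.3,"y":0,"z":0,"roll":0.12},
    {"x":-0.3,"y":0,"z":0,"roll":0.12},
    {"x":-0.3,"y":0,"z":0,"roll":0.12},
    {"x":-0.3,"y":0,"z":0,"roll":0.12},
    {"x":-0.3,"y":0,"z":0,"roll":0.12},
    {"x":-0.3,"y":0,"z":0,"roll":0.12},
    {"x":-0.3,"y":0,"z":0,"roll":0.12},
  ],
)

```text
time_s: 26.75
position: [457.5, 14.1, 152.0]
ee_rot: [[-0.112, 0.676, 0.729], [-0.01, 0.732, -0.681], [-0.994, -0.083, -0.076]]
wrist_force: [0.4, 0.2, -0.3]
gripper_width: 86.9
```

```bash
python3 go.py 480.3 15.8 120 -59.5
```

```text
pos [457.5  14.1 152. ] az -43.1 shift cm [2.92 1.94 1.79] w 86.9 q7 -0.90 t 26.8 F [ 0.4  0.2 -0.3] tilt [-0.112 -0.01 ]
roll rad 0.287 (or -2.855)
```

step_arm(
  series=[
    {"x":0,"y":0,"z":0,"roll":0.1},
    {"x":0,"y":0,"z":0,"roll":0.1},
    {"x":0,"y":0,"z":0,"roll":0.08},
    {"x":0,"y":0.4,"z":0.2,"roll":0},
    {"x":0,"y":0.6,"z":0.3,"roll":0},
    {"x":0,"y":0.6,"z":0.3,"roll":0},
    {"x":0,"y":0.4,"z":0.2,"roll":0},
    {"x":0,"y":0,"z":0,"roll":0},
    {"x":0,"y":0,"z":0,"roll":0},
  ],
)

```text
time_s: 27.5
position: [482.1, 15.8, 148.3]
ee_rot: [[-0.113, 0.852, 0.511], [-0.008, 0.513, -0.858], [-0.994, -0.101, -0.051]]
wrist_force: [0.5, 0.4, 0.2]
gripper_width: 87.2
```

```bash
python3 go.py 480.3 15.8 37 -59.5; python3 -c "
from h import *
s=r.sense();print(np.round(s['joint_positions'],3),np.round(s['dq'],3),np.round(s['joint_torque'],1))"
```

```text
pos [482.1  15.8 148.3] az -59.2 shift cm [11.08  0.97  0.47] w 87.2 q7 -1.23 t 27.5 F [0.5 0.4 0.2] tilt [-0.113 -0.008]
roll rad 0.005 (or -3.137)
[ 0.674  0.182 -0.828  1.837  0.13   1.297 -1.227] [-0.007  0.024  0.    -0.013  0.008 -0.004  0.008] [  0.1 -29.5  -3.9 -28.9  -0.1   0.5  -0. ]
```

step_arm(
  series=[
    {"x":0.6,"y":0.1,"z":0,"roll":0},
    {"x":1,"y":0.1,"z":0.05,"roll":0},
    {"x":1,"y":0.1,"z":0.05,"roll":0},
    {"x":1,"y":0.1,"z":0.05,"roll":0},
    {"x":1,"y":0.1,"z":0.05,"roll":0},
    {"x":1,"y":0.1,"z":0.05,"roll":0},
    {"x":1,"y":0.1,"z":0.05,"roll":0},
    {"x":1,"y":0.1,"z":0.05,"roll":0},
    {"x":0,"y":0,"z":0,"roll":0},
    {"x":0,"y":0,"z":0,"roll":0},
  ],
)

```text
time_s: 28.33
position: [479.4, 16.3, 61.2]
ee_rot: [[-0.118, 0.85, 0.513], [-0.008, 0.515, -0.857], [-0.993, -0.105, -0.054]]
wrist_force: [-0.4, 0.2, -0.1]
gripper_width: 87.3
```

```bash
python3 go.py 479.8 15.8 38 -59.5
```

```text
pos [479.4  16.3  61.2] az -59.1 shift cm [2.3  0.25 0.19] w 87.3 q7 -1.30 t 28.3 F [-0.4  0.2 -0.1] tilt [-0.118 -0.008]
roll rad 0.007 (or -3.135)
```

step_arm(
  series=[
    {"x":0.5,"y":0.1,"z":0.1,"roll":0},
    {"x":0.6,"y":0.1,"z":0.05,"roll":0},
    {"x":0.6,"y":0.05,"z":0.05,"roll":0},
    {"x":0.5,"y":0,"z":0,"roll":0},
    {"x":0,"y":0,"z":0,"roll":0},
    {"x":0,"y":0,"z":0,"roll":0},
  ],
)

```text
time_s: 28.83
position: [481.3, 15.6, 37.6]
ee_rot: [[-0.116, 0.851, 0.513], [-0.008, 0.515, -0.857], [-0.993, -0.103, -0.053]]
wrist_force: [-0.5, 0.2, 0.2]
gripper_width: 86.9
```

```bash
python3 go.py 479.8 15.8 38 -59.5
```

```text
pos [481.3  15.6  37.6] az -59.1 shift cm [-0.02 -0.12 -0.09] w 86.9 q7 -1.32 t 28.8 F [-0.5  0.2  0.2] tilt [-0.116 -0.008]
roll rad 0.007 (or -3.135)
```

step_arm(
  series=[
    {"x":0,"y":-0.05,"z":-0.05,"roll":0},
    {"x":0,"y":0,"z":0,"roll":0},
    {"x":0,"y":0,"z":0,"roll":0},
    {"x":0,"y":0,"z":0,"roll":0},
    {"x":0,"y":0,"z":0,"roll":0},
    {"x":0,"y":0,"z":0,"roll":0},
    {"x":0,"y":0,"z":0,"roll":0},
    {"x":0,"y":0,"z":0,"roll":0},
    {"x":0,"y":0,"z":0,"roll":0},
    {"x":0,"y":0,"z":0,"roll":0},
  ],
  jaw=1,
  squeeze=35,
)

```text
time_s: 29.67
position: [481.5, 15.8, 38.9]
ee_rot: [[-0.113, 0.851, 0.513], [-0.009, 0.515, -0.857], [-0.994, -0.101, -0.051]]
wrist_force: [-1.0, 0.3, 0.0]
gripper_width: 41.9
```

step_arm(
  series=[
    {"x":-0.3,"y":0,"z":0,"roll":0},
    {"x":-0.6,"y":0,"z":0,"roll":0},
    {"x":-1,"y":0,"z":0,"roll":0},
    {"x":-1,"y":0,"z":0,"roll":0},
    {"x":-1,"y":0,"z":0,"roll":0},
    {"x":-1,"y":0,"z":0,"roll":0},
    {"x":-1,"y":0,"z":0,"roll":0},
    {"x":-1,"y":0,"z":0,"roll":0},
    {"x":-1,"y":0,"z":0,"roll":0},
    {"x":0,"y":0,"z":0,"roll":0},
  ],
)

```text
time_s: 30.5
position: [492.2, 16.9, 127.2]
ee_rot: [[-0.111, 0.851, 0.513], [-0.009, 0.516, -0.857], [-0.994, -0.1, -0.05]]
wrist_force: [0.2, 0.3, -0.6]
gripper_width: 41.8
```

```bash
python3 go.py 644 150 130 -69.9; python3 st2.py b
```

```text
pos [492.2  16.9 127.2] az -59.1 shift cm [-2.08 19.75 -3.63] w 41.8 q7 -1.26 t 30.5 F [ 0.2  0.3 -0.6] tilt [-0.111 -0.009]
roll rad 0.189 (or -2.953)
50 58 0
(30, 38) 2614 z 34.5 mean [488.7  21.4] rect ((489.80322265625, 22.34313201904297), (36.830318450927734, 61.097373962402344), 30.89222526550293)
(10, 15) 3809 z 12.4 mean [493.5  30.2] rect ((486.6513977050781, 24.725791931152344), (76.77300262451172, 99.28533935546875), 35.699729919433594)
```

View pics/last.png

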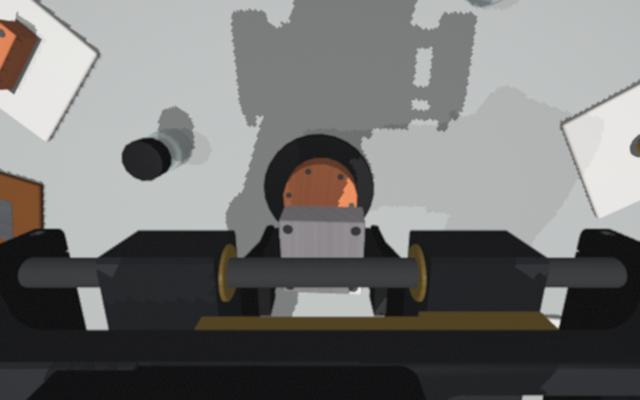

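The picture shows the block held between the fingers at (322,250), with the disc left on its stand at (320,190). The clear jars are undisturbed.

step_arm(
  series=[
    {"x":0,"y":0,"z":0,"roll":0.09},
    {"x":0,"y":0,"z":0,"roll":0.09},
    {"x":-0.1,"y":0.7,"z":-0.3,"roll":0},
    {"x":-0.15,"y":1.4,"z":-0.5,"roll":0},
    {"x":-0.15,"y":1.4,"z":-0.5,"roll":0},
    {"x":-0.15,"y":1.4,"z":-0.5,"roll":0},
    {"x":-0.15,"y":1.4,"z":-0.5,"roll":0},
    {"x":-0.15,"y":1.4,"z":-0.5,"roll":0},
    {"x":-0.15,"y":1.4,"z":-0.5,"roll":0},
    {"x":-0.15,"y":1.4,"z":-0.5,"roll":0},
  ],
)

```text
time_s: 31.38
position: [578.0, 90.4, 122.0]
ee_rot: [[-0.121, 0.926, 0.357], [-0.011, 0.358, -0.934], [-0.993, -0.117, -0.033]]
wrist_force: [0.3, -0.7, 0.0]
gripper_width: 42.0
```

step_arm(
  series=[
    {"x":-0.15,"y":1.4,"z":-0.5,"roll":0},
    {"x":-0.15,"y":1.4,"z":-0.5,"roll":0},
    {"x":-0.15,"y":1.4,"z":-0.5,"roll":0},
    {"x":-0.15,"y":1.4,"z":-0.5,"roll":0},
    {"x":-0.15,"y":1.4,"z":-0.5,"roll":0},
    {"x":0,"y":0.5,"z":-0.2,"roll":0},
    {"x":0,"y":0,"z":0,"roll":0},
    {"x":0,"y":0,"z":0,"roll":0},
  ],
)

```text
time_s: 32.05
position: [641.0, 151.6, 113.0]
ee_rot: [[-0.132, 0.917, 0.376], [-0.008, 0.378, -0.926], [-0.991, -0.125, -0.043]]
wrist_force: [0.1, -0.5, -2.3]
gripper_width: 41.7
```

```bash
python3 go.py 643 150 50 -69.9
```

```text
pos [641.  151.6 113. ] az -67.9 shift cm [6.22 0.91 0.49] w 41.7 q7 -1.70 t 32.0 F [ 0.1 -0.5 -2.3] tilt [-0.132 -0.008]
roll rad 0.035 (or -3.107)
```

step_arm(
  series=[
    {"x":0.5,"y":0.2,"z":0.1,"roll":0.03},
    {"x":0.8,"y":0.2,"z":0.1,"roll":0},
    {"x":0.8,"y":0.2,"z":0.1,"roll":0},
    {"x":0.8,"y":0.2,"z":0.1,"roll":0},
    {"x":0.8,"y":0.2,"z":0.1,"roll":0},
    {"x":0.8,"y":0.1,"z":0,"roll":0},
    {"x":0.8,"y":0,"z":0,"roll":0},
    {"x":0.8,"y":0,"z":0,"roll":0},
    {"x":0,"y":0,"z":0,"roll":0},
    {"x":0,"y":0,"z":0,"roll":0},
  ],
)

```text
time_s: 32.88
position: [641.9, 145.6, 43.1]
ee_rot: [[-0.137, 0.927, 0.349], [-0.011, 0.351, -0.936], [-0.991, -0.132, -0.037]]
wrist_force: [0.1, -0.6, -0.5]
gripper_width: 42.0
```

```bash
python3 go.py 645 150 12 -69.9
```

```text
pos [641.9 145.6  43.1] az -69.5 shift cm [ 3.03  0.85 -0.19] w 42.0 q7 -1.74 t 32.9 F [ 0.1 -0.6 -0.5] tilt [-0.137 -0.011]
roll rad 0.006 (or -3.135)
```

step_arm(
  series=[
    {"x":0.4,"y":0.2,"z":-0.1,"roll":0},
    {"x":0.5,"y":0.2,"z":-0.1,"roll":0},
    {"x":0.5,"y":0.2,"z":0,"roll":0},
    {"x":0.5,"y":0.2,"z":0,"roll":0},
    {"x":0.4,"y":0,"z":0,"roll":0},
    {"x":0.3,"y":0,"z":0,"roll":0},
    {"x":0,"y":0,"z":0,"roll":0},
    {"x":0,"y":0,"z":0,"roll":0},
  ],
)

```text
time_s: 33.55
position: [646.2, 151.4, 14.4]
ee_rot: [[-0.135, 0.927, 0.35], [-0.011, 0.352, -0.936], [-0.991, -0.13, -0.038]]
wrist_force: [-0.0, -0.2, -0.5]
gripper_width: 41.8
```

```bash
python3 go.py 645 150 12 -69.9
```

```text
pos [646.2 151.4  14.4] az -69.5 shift cm [ 0.26 -0.13  0.1 ] w 41.8 q7 -1.75 t 33.5 F [-0.  -0.2 -0.5] tilt [-0.135 -0.011]
roll rad 0.007 (or -3.135)
```

step_arm(
  series=[
    {"x":0.2,"y":-0.05,"z":0.05,"roll":0},
    {"x":0.1,"y":0,"z":0,"roll":0},
    {"x":0,"y":0,"z":0,"roll":0},
    {"x":0,"y":0,"z":0,"roll":0},
  ],
)

```text
time_s: 33.88
position: [645.8, 150.6, 11.9]
ee_rot: [[-0.134, 0.927, 0.35], [-0.011, 0.352, -0.936], [-0.991, -0.129, -0.037]]
wrist_force: [-0.4, 0.6, 0.1]
gripper_width: 42.0
```

step_arm(
  series=[
    {"x":0.1,"y":0,"z":0,"roll":0},
    {"x":0,"y":0,"z":0,"roll":0},
    {"x":0,"y":0,"z":0,"roll":0},
  ],
)

```text
time_s: 34.13
position: [646.1, 150.7, 11.9]
ee_rot: [[-0.133, 0.927, 0.35], [-0.01, 0.351, -0.936], [-0.991, -0.128, -0.037]]
wrist_force: [0.3, -0.6, -1.2]
gripper_width: 41.8
```

step_arm(
  series=[
    {"x":0.05,"y":0,"z":0,"roll":0},
    {"x":0,"y":0,"z":0,"roll":0},
    {"x":0,"y":0,"z":0,"roll":0},
    {"x":0,"y":0,"z":0,"roll":0},
    {"x":0,"y":0,"z":0,"roll":0},
    {"x":0,"y":0,"z":0,"roll":0},
    {"x":0,"y":0,"z":0,"roll":0},
  ],
  jaw=-1,
)

```text
time_s: 34.72
position: [646.5, 150.8, 11.7]
ee_rot: [[-0.132, 0.928, 0.35], [-0.01, 0.351, -0.936], [-0.991, -0.127, -0.037]]
wrist_force: [-0.4, 0.6, -0.3]
gripper_width: 80.6
```

step_arm(
  series=[
    {"x":-0.7,"y":-0.1,"z":0,"roll":0},
    {"x":-1.5,"y":-0.2,"z":0,"roll":0},
    {"x":-1.5,"y":-0.2,"z":0,"roll":0},
    {"x":-1.5,"y":-0.2,"z":0,"roll":0},
    {"x":-1.5,"y":-0.2,"z":0,"roll":0},
    {"x":-1.5,"y":-0.2,"z":0,"roll":0},
    {"x":-1.5,"y":-0.2,"z":0,"roll":0},
    {"x":-1.5,"y":-0.2,"z":0,"roll":0},
    {"x":-1.5,"y":-0.2,"z":0,"roll":0},
    {"x":-0.5,"y":0,"z":0,"roll":0},
  ],
)

```text
time_s: 35.55
position: [649.1, 147.0, 164.2]
ee_rot: [[-0.125, 0.928, 0.351], [-0.008, 0.353, -0.936], [-0.992, -0.12, -0.036]]
wrist_force: [0.9, 0.2, -0.2]
gripper_width: 87.2
```

```bash
python3 go.py 478 18 150; python3 chk.py wrist 644 150 15 60;python3 chk.py top 644 150 15 60; python3 chk.py top 478 18 20 45; python3 - <<'E'
from plates import *
print(*prints(cam("top"),(449,-309),17))
E
```

```text
pos [649.1 147.  164.2] az -69.4 shift cm [  3.65 -20.26   6.12] w 87.2 q7 -1.70 t 35.5 F [ 0.9  0.2 -0.2] tilt [-0.125 -0.008]
(15.0, 60.0) 1975 z 26.4 mean [648.4 150.3] rect ((646.9451904296875, 149.80335998535156), (42.2330207824707, 42.05538558959961), 20.82979393005371)
(15.0, 60.0) 283 z 25.5 mean [643.9 149. ] rect ((645.0186157226562, 149.53858947753906), (43.27296829223633, 41.65512466430664), 20.247386932373047)
(20.0, 45.0) 323 z 33.7 mean [472.3  23.6] rect ((471.8370056152344, 25.697750091552734), (60.901947021484375, 38.04265594482422), 29.842504501342773)
[ 450.7 -308.3] ((450.6413269042969, -308.30426025390625), (62.606040954589844, 62.4820442199707), 89.58306884765625)
```

The block is placed at (646,150), 20.5° and flat. Next is the disc.

step_arm(
  series=[
    {"x":0.1,"y":-0.8,"z":0.2,"roll":0},
    {"x":0.2,"y":-1.5,"z":0.4,"roll":0},
    {"x":0.2,"y":-1.5,"z":0.4,"roll":0},
    {"x":0.2,"y":-1.5,"z":0.4,"roll":0},
    {"x":0.2,"y":-1.5,"z":0.4,"roll":0},
    {"x":0.2,"y":-1.5,"z":0.4,"roll":0},
    {"x":0.2,"y":-1.5,"z":0.4,"roll":0},
    {"x":0.2,"y":-1.5,"z":0.4,"roll":0},
    {"x":0.2,"y":-1.5,"z":0.4,"roll":0},
    {"x":0.2,"y":-1.5,"z":0.4,"roll":0},
  ],
)

```text
time_s: 36.58
position: [508.7, 54.1, 143.4]
ee_rot: [[-0.157, 0.923, 0.352], [-0.011, 0.355, -0.935], [-0.988, -0.15, -0.046]]
wrist_force: [-0.1, -0.2, -0.1]
gripper_width: 87.1
```

step_arm(
  series=[
    {"x":0.2,"y":-1.5,"z":0.4,"roll":0},
    {"x":0.2,"y":-1.5,"z":0.4,"roll":0},
    {"x":0.2,"y":-1.5,"z":0.4,"roll":0},
    {"x":0.2,"y":-1.5,"z":0.4,"roll":0},
    {"x":0.2,"y":-1.2,"z":0.3,"roll":0},
    {"x":0,"y":0,"z":0,"roll":0.09},
    {"x":0,"y":0,"z":0,"roll":0.09},
    {"x":0,"y":0,"z":0,"roll":0.09},
    {"x":0,"y":0,"z":0,"roll":0.09},
    {"x":0,"y":0,"z":0,"roll":0},
  ],
)

```text
time_s: 37.42
position: [425.0, 0.4, 131.4]
ee_rot: [[-0.185, 0.982, -0.024], [-0.014, -0.027, -1.0], [-0.983, -0.185, 0.018]]
wrist_force: [-0.6, 0.4, 0.5]
gripper_width: 86.8
```

```bash
python3 go.py 478 17.5 60 -90;  python3 st2.py b; python3 chk.py top 478 18 20 45
```

```text
pos [4.250e+02 4.000e-01 1.314e+02] az -91.4 shift cm [ 6.01  6.49 -1.97] w 86.8 q7 -1.73 t 37.4 F [-0.6  0.4  0.5] tilt [-0.185 -0.014]
roll rad -0.024 (or 3.118)
50 58 0
(30, 38) 5414 z 34.4 mean [480.8  15.7] rect ((479.345947265625, 15.751235961914062), (61.03032302856445, 61.11091232299805), 49.246456146240234)
(10, 15) 6519 z 12.3 mean [484.   18.7] rect ((477.76318359375, 18.06927490234375), (98.81656646728516, 98.62389373779297), 60.1043586730957)
20.0 45.0 0
```

step_arm(
  series=[
    {"x":0.2,"y":0.4,"z":-0.2,"roll":0},
    {"x":0.5,"y":0.7,"z":-0.2,"roll":0},
    {"x":0.6,"y":0.7,"z":-0.2,"roll":0},
    {"x":0.6,"y":0.7,"z":-0.2,"roll":0},
    {"x":0.6,"y":0.7,"z":-0.2,"roll":0},
    {"x":0.6,"y":0.7,"z":-0.2,"roll":0},
    {"x":0.6,"y":0.7,"z":-0.2,"roll":0},
    {"x":0.6,"y":0.7,"z":-0.1,"roll":0},
    {"x":0.4,"y":0.4,"z":0,"roll":0},
    {"x":0,"y":0,"z":0,"roll":0},
  ],
)

```text
time_s: 38.35
position: [477.3, 17.5, 64.8]
ee_rot: [[-0.189, 0.982, -0.007], [-0.009, -0.009, -1.0], [-0.982, -0.188, 0.011]]
wrist_force: [-0.3, -0.3, 0.7]
gripper_width: 87.0
```

```bash
python3 go.py 477.5 15.8 16 -90
```

```text
pos [477.3  17.5  64.8] az -90.4 shift cm [4.79 0.94 0.12] w 87.0 q7 -1.85 t 38.4 F [-0.3 -0.3  0.7] tilt [-0.189 -0.009]
roll rad -0.007 (or 3.135)
```

step_arm(
  series=[
    {"x":0.4,"y":0.1,"z":0,"roll":0},
    {"x":0.6,"y":0.1,"z":0.05,"roll":0},
    {"x":0.6,"y":0.15,"z":0.05,"roll":0},
    {"x":0.6,"y":0.1,"z":0,"roll":0},
    {"x":0.6,"y":0.1,"z":0,"roll":0},
    {"x":0.6,"y":0.1,"z":0,"roll":0},
    {"x":0.6,"y":0.1,"z":0,"roll":0},
    {"x":0.4,"y":0.1,"z":0,"roll":0},
    {"x":0,"y":0,"z":0,"roll":0},
    {"x":0,"y":0,"z":0,"roll":0},
  ],
)

```text
time_s: 39.18
position: [476.5, 15.8, 14.6]
ee_rot: [[-0.19, 0.982, -0.006], [-0.009, -0.008, -1.0], [-0.982, -0.19, 0.011]]
wrist_force: [0.5, 0.4, 1.3]
gripper_width: 87.1
```

```bash
python3 go.py 477.5 15.8 16 -90
```

```text
pos [476.5  15.8  14.6] az -90.4 shift cm [-0.15  0.07 -0.  ] w 87.1 q7 -1.89 t 39.2 F [0.5 0.4 1.3] tilt [-0.19  -0.009]
roll rad -0.006 (or 3.135)
```

step_arm(
  series=[
    {"x":-0.1,"y":0.07,"z":0,"roll":0},
    {"x":0,"y":0,"z":0,"roll":0},
    {"x":0,"y":0,"z":0,"roll":0},
    {"x":0,"y":0,"z":0,"roll":0},
    {"x":0,"y":0,"z":0,"roll":0},
    {"x":0,"y":0,"z":0,"roll":0},
    {"x":0,"y":0,"z":0,"roll":0},
    {"x":0,"y":0,"z":0,"roll":0},
    {"x":0,"y":0,"z":0,"roll":0},
    {"x":0,"y":0,"z":0,"roll":0},
  ],
  jaw=1,
  squeeze=55,
)

```text
time_s: 40.02
position: [478.4, 16.1, 16.5]
ee_rot: [[-0.187, 0.982, -0.006], [-0.009, -0.008, -1.0], [-0.982, -0.187, 0.011]]
wrist_force: [-0.0, 0.7, -1.3]
gripper_width: 61.3
```

step_arm(
  series=[
    {"x":-0.2,"y":0,"z":0,"roll":0},
    {"x":-0.4,"y":-0.1,"z":0,"roll":0},
    {"x":-0.6,"y":-0.1,"z":0,"roll":0},
    {"x":-0.6,"y":-0.1,"z":0,"roll":0},
    {"x":-0.6,"y":-0.1,"z":0,"roll":0},
    {"x":-0.6,"y":-0.1,"z":0,"roll":0},
    {"x":-0.6,"y":-0.1,"z":0,"roll":0},
    {"x":0,"y":0,"z":0,"roll":0},
    {"x":0,"y":0,"z":0,"roll":0},
  ],
)

```text
time_s: 40.77
position: [477.6, 16.1, 55.4]
ee_rot: [[-0.19, 0.982, -0.006], [-0.01, -0.008, -1.0], [-0.982, -0.19, 0.011]]
wrist_force: [-0.8, 0.2, -5.2]
gripper_width: 61.1
```

```bash
python3 go.py 450 -308.5 90; python3 - <<'E'
from h import *
p=cam("wrist");save(p,"disc1.png",(160,150,480,350),2)
E
```

```text
pos [477.6  16.1  55.4] az -90.3 shift cm [-2.56 -3.11 32.51] w 61.1 q7 -1.86 t 40.8 F [-0.8  0.2 -5.2] tilt [-0.19 -0.01]
```

View pics/disc1.png

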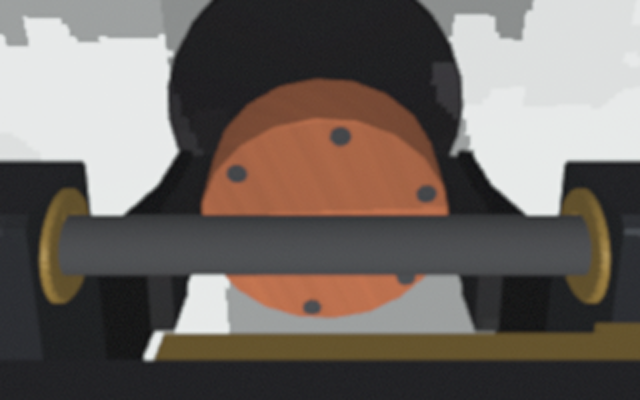

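The disc is held centred between the fingers, with its top at about (325,215) in the crop and its weight felt at 5 N. I'll carry it slowly, since fast moves tilt the tool.

step_arm(
  series=[
    {"x":-0.4,"y":0,"z":0,"roll":0},
    {"x":-0.6,"y":-0.1,"z":0.3,"roll":0},
    {"x":-0.6,"y":-0.1,"z":0.6,"roll":0},
    {"x":-0.6,"y":-0.1,"z":0.9,"roll":0},
    {"x":-0.6,"y":-0.1,"z":0.9,"roll":0},
    {"x":-0.3,"y":0,"z":0.9,"roll":0},
    {"x":0,"y":0,"z":0.9,"roll":0},
    {"x":0,"y":0,"z":0.9,"roll":0},
    {"x":0,"y":0,"z":0.9,"roll":0},
    {"x":0,"y":0,"z":0.9,"roll":0},
  ],
)

```text
time_s: 41.65
position: [478.8, -62.7, 90.6]
ee_rot: [[-0.191, 0.982, -0.005], [-0.01, -0.007, -1.0], [-0.982, -0.191, 0.011]]
wrist_force: [0.3, -1.1, -4.9]
gripper_width: 61.1
```

step_arm(
  series=[
    {"x":0,"y":0,"z":0.9,"roll":0},
    {"x":0,"y":0,"z":0.9,"roll":0},
    {"x":0,"y":0,"z":0.9,"roll":0},
    {"x":0,"y":0,"z":0.9,"roll":0},
    {"x":0,"y":0,"z":0.9,"roll":0},
    {"x":0,"y":0,"z":0.9,"roll":0},
    {"x":0,"y":0,"z":0.9,"roll":0},
    {"x":0,"y":0,"z":0.9,"roll":0},
    {"x":0,"y":0,"z":0.9,"roll":0},
    {"x":0,"y":0,"z":0.9,"roll":0},
  ],
)

```text
time_s: 42.48
position: [477.0, -162.8, 90.2]
ee_rot: [[-0.193, 0.981, -0.006], [-0.008, -0.008, -1.0], [-0.981, -0.193, 0.01]]
wrist_force: [0.2, 0.1, -4.7]
gripper_width: 61.0
```

```bash
python3 go.py 450 -308.5 80
```

```text
pos [ 477.  -162.8   90.2] az -90.3 shift cm [ 1.65 -2.34 14.57] w 61.0 q7 -1.52 t 42.5 F [ 0.2  0.1 -4.7] tilt [-0.193 -0.008]
```

step_arm(
  series=[
    {"x":0,"y":-0.2,"z":0.9,"roll":0},
    {"x":0,"y":-0.2,"z":0.9,"roll":0},
    {"x":0,"y":-0.2,"z":0.9,"roll":0},
    {"x":0,"y":-0.2,"z":0.9,"roll":0},
    {"x":0,"y":-0.2,"z":0.9,"roll":0},
    {"x":0,"y":-0.2,"z":0.9,"roll":0},
    {"x":0,"y":-0.2,"z":0.9,"roll":0},
    {"x":0,"y":-0.2,"z":0.9,"roll":0},
    {"x":0,"y":-0.2,"z":0.9,"roll":0},
    {"x":0,"y":-0.2,"z":0.9,"roll":0},
  ],
)

```text
time_s: 43.32
position: [454.5, -262.3, 95.3]
ee_rot: [[-0.193, 0.981, -0.006], [-0.008, -0.008, -1.0], [-0.981, -0.193, 0.009]]
wrist_force: [0.4, 0.0, -3.8]
gripper_width: 60.9
```

step_arm(
  series=[
    {"x":0,"y":-0.2,"z":0.9,"roll":0},
    {"x":0,"y":-0.1,"z":0.9,"roll":0},
    {"x":0,"y":0,"z":0.9,"roll":0},
    {"x":0,"y":0,"z":0.7,"roll":0},
    {"x":0,"y":0,"z":0.3,"roll":0},
    {"x":0,"y":0,"z":0,"roll":0},
    {"x":0,"y":0,"z":0,"roll":0},
  ],
)

```text
time_s: 43.9
position: [449.9, -306.6, 96.0]
ee_rot: [[-0.194, 0.981, -0.01], [-0.007, -0.012, -1.0], [-0.981, -0.194, 0.01]]
wrist_force: [-0.6, -0.6, -5.4]
gripper_width: 60.7
```

```bash
python3 go.py 450 -308.5 80; python3 - <<'E'
from h import *
p=cam("wrist");save(p,"disc2.png")
q=cam("top");save(q,"disc2t.png",(420,160,520,260),5)
# white plate points near bench: plate outline centre from depth+brightness
for c,n in((p,"wrist"),(q,"top")):
    w=world(c);g=c["img"].min(2);m=(abs(w[...,0]-450)<85)&(abs(w[...,1]+308)<85)&(abs(w[...,2]-6)<2)&(c["range_z"]>0)
    print(n,m.sum(),cv2.minAreaRect(w[m][:,:2].astype(np.float32)) if m.sum()>5 else 0)
E
```

```text
pos [ 449.9 -306.6   96. ] az -90.6 shift cm [1.57 0.32 0.18] w 60.7 q7 -1.29 t 43.9 F [-0.6 -0.6 -5.4] tilt [-0.194 -0.007]
wrist 11118 ((451.1988220214844, -308.1637268066406), (100.14190673828125, 99.97100067138672), 27.175235748291016)
top 500 ((449.08203125, -304.82012939453125), (162.2384033203125, 167.61770629882812), 89.42975616455078)
```

View pics/disc2.png

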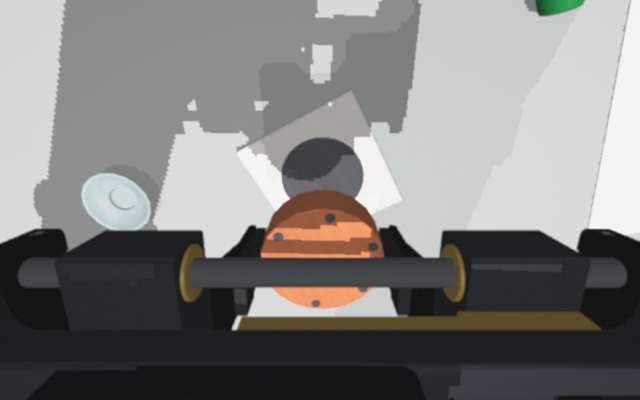

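The wrist view shows the disc held level over its plate. The print is at (322,170), partly in shadow, and the dish at (115,200) is clear. The plate outline measures 100x100 mm with its centre at (451.2, -308.2).

step_arm(
  series=[
    {"x":0.4,"y":0.1,"z":0.1,"roll":0},
    {"x":0.7,"y":0.15,"z":0.05,"roll":0},
    {"x":0.7,"y":0.15,"z":0,"roll":0},
    {"x":0.7,"y":0.15,"z":0,"roll":0},
    {"x":0.7,"y":0.15,"z":0,"roll":0},
    {"x":0.7,"y":0.15,"z":0,"roll":0},
    {"x":0.7,"y":0.15,"z":0,"roll":0},
    {"x":0.6,"y":0.1,"z":0,"roll":0},
    {"x":0.3,"y":0,"z":0,"roll":0},
    {"x":0,"y":0,"z":0,"roll":0},
  ],
)

```text
time_s: 44.83
position: [449.9, -305.1, 32.3]
ee_rot: [[-0.196, 0.981, -0.005], [-0.006, -0.007, -1.0], [-0.981, -0.196, 0.007]]
wrist_force: [0.4, -1.2, -5.7]
gripper_width: 61.0
```

```bash
python3 go.py 450.3 -308 11
```

```text
pos [ 449.9 -305.1   32.3] az -90.3 shift cm [2.08 0.46 0.28] w 61.0 q7 -1.33 t 44.8 F [ 0.4 -1.2 -5.7] tilt [-0.196 -0.006]
```

step_arm(
  series=[
    {"x":0.3,"y":0.1,"z":0.1,"roll":0},
    {"x":0.4,"y":0.1,"z":0.1,"roll":0},
    {"x":0.4,"y":0.1,"z":0.05,"roll":0},
    {"x":0.4,"y":0.1,"z":0,"roll":0},
    {"x":0.3,"y":0.05,"z":0,"roll":0},
    {"x":0.1,"y":0,"z":0,"roll":0},
    {"x":0,"y":0,"z":0,"roll":0},
    {"x":0,"y":0,"z":0,"roll":0},
  ],
)

```text
time_s: 45.5
position: [451.4, -308.9, 11.5]
ee_rot: [[-0.194, 0.981, -0.006], [-0.007, -0.007, -1.0], [-0.981, -0.194, 0.008]]
wrist_force: [0.3, 0.7, -4.2]
gripper_width: 60.8
```

```bash
python3 go.py 450.3 -308 11
```

```text
pos [ 451.4 -308.9   11.5] az -90.3 shift cm [ 0.07 -0.1  -0.08] w 60.8 q7 -1.34 t 45.5 F [ 0.3  0.7 -4.2] tilt [-0.194 -0.007]
```

Nearly down. I'll ease down until the weight is taken up.

step_arm(
  series=[
    {"x":0.12,"y":0,"z":-0.05,"roll":0},
    {"x":0,"y":0,"z":0,"roll":0},
    {"x":0,"y":0,"z":0,"roll":0},
  ],
)

```text
time_s: 45.75
position: [451.7, -308.7, 11.0]
ee_rot: [[-0.193, 0.981, -0.006], [-0.008, -0.007, -1.0], [-0.981, -0.193, 0.009]]
wrist_force: [0.1, -0.2, -5.0]
gripper_width: 61.0
```

step_arm(
  series=[
    {"x":0.08,"y":0,"z":0,"roll":0},
    {"x":0,"y":0,"z":0,"roll":0},
  ],
)

```text
time_s: 45.92
position: [451.8, -308.7, 10.7]
ee_rot: [[-0.193, 0.981, -0.006], [-0.008, -0.007, -1.0], [-0.981, -0.193, 0.009]]
wrist_force: [0.0, -1.0, -5.0]
gripper_width: 61.2
```

step_arm(
  series=[
    {"x":0.12,"y":0,"z":0,"roll":0},
    {"x":0.08,"y":0,"z":0,"roll":0},
    {"x":0,"y":0,"z":0,"roll":0},
  ],
)

```text
time_s: 46.17
position: [451.9, -308.7, 10.7]
ee_rot: [[-0.193, 0.981, -0.006], [-0.009, -0.008, -1.0], [-0.981, -0.193, 0.01]]
wrist_force: [0.0, 0.4, -4.9]
gripper_width: 60.9
```

```bash
python3 go.py 450.3 -308 11
```

```text
pos [ 451.9 -308.7   10.7] az -90.3 shift cm [-0.   -0.17 -0.07] w 60.9 q7 -1.34 t 46.2 F [ 0.   0.4 -4.9] tilt [-0.193 -0.009]
```

step_arm(
  series=[
    {"x":0.2,"y":0,"z":0,"roll":0},
    {"x":0.15,"y":0,"z":0,"roll":0},
  ],
)

```text
time_s: 46.33
position: [452.0, -308.8, 10.5]
ee_rot: [[-0.193, 0.981, -0.006], [-0.01, -0.008, -1.0], [-0.981, -0.193, 0.012]]
wrist_force: [-2.9, 1.7, 7.1]
gripper_width: 61.0
```

Contact: the force has gone from -5 N to +7 N, so I'll release.

step_arm(
  series=[
    {"x":0,"y":0,"z":0,"roll":0},
    {"x":0,"y":0,"z":0,"roll":0},
    {"x":0,"y":0,"z":0,"roll":0},
    {"x":0,"y":0,"z":0,"roll":0},
    {"x":0,"y":0,"z":0,"roll":0},
    {"x":0,"y":0,"z":0,"roll":0},
    {"x":0,"y":0,"z":0,"roll":0},
  ],
  jaw=-1,
)

```text
time_s: 46.92
position: [453.7, -310.3, 11.4]
ee_rot: [[-0.189, 0.982, -0.006], [-0.013, -0.008, -1.0], [-0.982, -0.189, 0.014]]
wrist_force: [0.5, 0.6, -0.4]
gripper_width: 86.4
```

step_arm(
  series=[
    {"x":-0.5,"y":-0.1,"z":0,"roll":0},
    {"x":-1,"y":-0.2,"z":0,"roll":0},
    {"x":-1,"y":-0.2,"z":0,"roll":0},
    {"x":-1,"y":-0.2,"z":0,"roll":0},
    {"x":-1.5,"y":-0.3,"z":0,"roll":0},
    {"x":-1.5,"y":-0.3,"z":0,"roll":0},
    {"x":-1.5,"y":-0.3,"z":0,"roll":0},
    {"x":-1.5,"y":-0.3,"z":0,"roll":0},
    {"x":-1.5,"y":-0.3,"z":0,"roll":0},
    {"x":-1,"y":-0.2,"z":0,"roll":0},
  ],
)

```text
time_s: 47.75
position: [452.8, -307.7, 146.0]
ee_rot: [[-0.188, 0.982, -0.005], [-0.014, -0.007, -1.0], [-0.982, -0.188, 0.015]]
wrist_force: [0.7, -0.1, 0.7]
gripper_width: 87.1
```

step_arm(
  series=[
    {"x":0,"y":-0.4,"z":0,"roll":0},
    {"x":0,"y":-0.6,"z":0,"roll":0},
    {"x":0,"y":-0.4,"z":0,"roll":0},
    {"x":0,"y":0,"z":0,"roll":0},
    {"x":0,"y":0,"z":0,"roll":0},
    {"x":0,"y":0,"z":0,"roll":0},
  ],
)

```text
time_s: 48.25
position: [437.6, -307.9, 151.3]
ee_rot: [[-0.186, 0.983, -0.005], [-0.017, -0.008, -1.0], [-0.982, -0.186, 0.018]]
wrist_force: [-0.0, -0.7, -0.3]
gripper_width: 87.2
```

```bash
python3 go.py 450 -308 150; python3 chk.py wrist 451 -308 15 60; python3 chk.py top 645 150 15 60;python3 chk.py top 653 -191 15 60;python3 chk.py top 443 290 15 60;  python3 - <<'E'
from h import *
p=cam("wrist");save(p,"fin_w.png");
p=cam("top");save(p,"fin_t.png",(200,80,520,320),2.5)
q=cam("scene")
for l in ["jar_front_mid","jar_side_mid"]:
  for c in (p,q): print(l,[(np.round(d["at"]),round(d["confidence"],2)) for d in optics.search_frame(c,l)][:2])
E
```

```text
pos [ 437.6 -307.9  151.3] az -90.3 shift cm [-0.1   1.24 -0.  ] w 87.2 q7 -1.24 t 48.2 F [-0.  -0.7 -0.3] tilt [-0.186 -0.017]
(15.0, 60.0) 3902 z 28.4 mean [ 455.4 -309.3] rect ((453.3660888671875, -309.5985107421875), (60.80616760253906, 60.9742546081543), 86.86927032470703)
(15.0, 60.0) 278 z 25.2 mean [644.2 148.8] rect ((644.6454467773438, 149.348876953125), (42.95315170288086, 41.85797882080078), 20.078474044799805)
(15.0, 60.0) 54 z 32.6 mean [ 651.4 -191.3] rect ((652.6209716796875, -191.4740753173828), (15.138886451721191, 16.86968994140625), 83.19080352783203)
(15.0, 60.0) 176 z 25.2 mean [442.8 288.8] rect ((442.9869384765625, 289.6455078125), (18.72508430480957, 53.451690673828125), 78.77732849121094)
jar_front_mid []
jar_front_mid [(array([681.,   8.,  38.]), 0.83)]
jar_side_mid [(array([440., 147.,  56.]), 0.57)]
jar_side_mid [(array([449., 157.,  40.]), 0.58)]
```

View pics/fin_t.png

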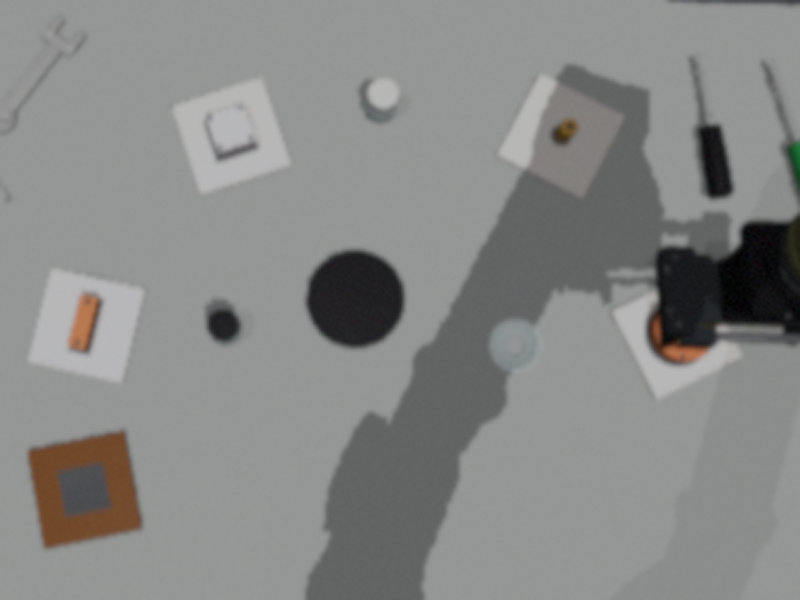

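View pics/fin_w.png

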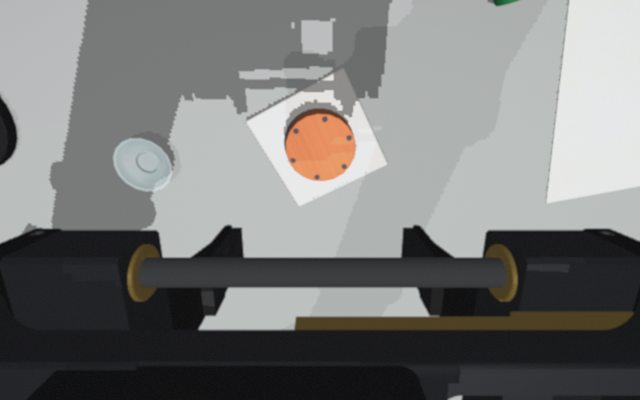

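The top crop shows the post at (566,130), the bar at (85,323), the block at (232,130) and the disc at (682,330), each on its own plate. The jars are at (381,95) and (222,322) as before. The wrist view shows the disc flat and centred at (320,145). Gripper is open and clear, so I'll hand in.

```bash
python3 -c "
from h import *
print(r.sign_off())"
```

```text
the job is handed in; nothing more can be done
None
```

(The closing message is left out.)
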